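Polish copper discs in ceramic beads

TASK

Polish the copper discs: put all of them that lie on the cardboard into the steel bowl of ceramic beads. Then take the red-handled rod out of its stand and, with its tip deep among the beads, just clear of the bowl's floor, stir the beads and discs anticlockwise as seen from above, three full turns about half-way between the bowl's centre and its wall. Finally push the rod back down through the yellow eyelet until its collar rests on the ring, with every bead and disc still in the bowl and the other things on the bench left where they are.

Things in the scene. Friction and masses are not known exactly. Their poses are not given: they have to be found in the camera images.
- bowl_floor (a point): Centre of the inner floor of the round steel bowl, which is fixed to the bench: straight wall, inner diameter 200 mm, outer 208 mm, rim 70 mm above the bench, inner floor 6 mm above the bench. Seven beads already lie in it.
- eyelet (a point): Centre of the upper face of the yellow eyelet, a level ring of 22 mm bore, 46 mm outside and 12 mm thick, whose upper face is 120 mm above the bench. It is carried by a fixed grey stand: dark post 60 mm from the eyelet on the far side from the robot (the point's +x), rising no higher than the eyelet; base plate 12 mm thick under it, reaching 45 mm from the eyelet towards the robot, 55 mm to either side and 85 mm to the post's side.
- rod_handle (a point): Centre of the red handle of the stirring rod, a rubbery square block 24 x 24 mm and 60 mm tall (faces along its x and y, z up the rod). Below it a black collar, 38 mm across and 6 mm thick, then an aluminium shaft 12 mm across and 90 mm long with a tapered tip. Underside of the collar 36 mm below this point, tip 126 mm below it, top of the handle 30 mm above. Mass about 0.12 kg. At the start it hangs upright in the eyelet, collar on the ring.
- rod_tip (a point): Tip of the rod's shaft, on its axis. Pieces in the bowl can jam between shaft and wall while stirring; a sideways push of more than about 8 N at the tip can twist the rod in the grip.
- disc0_center (a point): Centre of a copper contact disc, round, 40 mm across and 18 mm thick (z up), with a dark spot at its middle, of copper-clad aluminium, about 60 g, smooth and rather slippery, lying flat on the brown cardboard mat (4 mm thick, on the bench). Some discs may be absent.
- disc1_center (a point): Centre of a copper contact disc, round, 40 mm across and 18 mm thick (z up), with a dark spot at its middle, of copper-clad aluminium, about 60 g, smooth and rather slippery, lying flat on the brown cardboard mat (4 mm thick, on the bench). Some discs may be absent.
- disc2_center (a point): Centre of a copper contact disc, round, 40 mm across and 18 mm thick (z up), with a dark spot at its middle, of copper-clad aluminium, about 60 g, smooth and rather slippery, lying flat on the brown cardboard mat (4 mm thick, on the bench). Some discs may be absent.
- disc3_center (a point): Centre of a copper contact disc, round, 40 mm across and 18 mm thick (z up), with a dark spot at its middle, of copper-clad aluminium, about 60 g, smooth and rather slippery, lying flat on the brown cardboard mat (4 mm thick, on the bench). Some discs may be absent.
- disc4_center (a point): Centre of a copper contact disc, round, 40 mm across and 18 mm thick (z up), with a dark spot at its middle, of copper-clad aluminium, about 60 g, smooth and rather slippery, lying flat on the brown cardboard mat (4 mm thick, on the bench). Some discs may be absent.
- bead0: Centre of a white glazed ceramic ball bead, 30 mm across, about 35 g, slippery, loose in the bowl.
- bead1: Centre of a blue glazed ceramic ball bead, 30 mm across, about 35 g, slippery, loose in the bowl.
- bead2: Centre of a white glazed ceramic ball bead, 30 mm across, about 35 g, slippery, loose in the bowl.
- bead3: Centre of a blue glazed ceramic ball bead, 30 mm across, about 35 g, slippery, loose in the bowl.
- bead4: Centre of a white glazed ceramic ball bead, 30 mm across, about 35 g, slippery, loose in the bowl.
- bead5: Centre of a blue glazed ceramic ball bead, 30 mm across, about 35 g, slippery, loose in the bowl.
- bead6: Centre of a white glazed ceramic ball bead, 30 mm across, about 35 g, slippery, loose in the bowl.
- shunt_box: Bystander: brown box 140 x 55 x 50 mm with three black wing knobs (76 mm high in all), beyond the bowl; origin under its centre.
- panel_meter: Bystander: black upright meter 50 x 90 x 90 mm with a white dial; origin under its centre.
- screwdriver: Bystander: screwdriver, about 200 mm long and 30 mm high, lying between the robot and the bowl.
- lampholder: Bystander: white lampholder, 60 mm across, 75 mm high, on the robot's side between bowl and stand; origin under its centre.
- rod: The whole rod; origin on its axis at the underside of the collar.

How it is judged (in metres and radians):
On the way, in this order (a step that is already met when the one before it is completed fails the run):
1. all the copper discs are in the bowl (horizontal distance between each of disc0_center, disc1_center, disc2_center, disc3_center, disc4_center and bowl_floor below 0.1 m and height (world z) of each of disc0_center, disc1_center, disc2_center, disc3_center, disc4_center below 0.085 m), for 0.2 s.
2. round 1, quarter 1 anticlockwise: the rod's tip, within 30 mm of the bowl's floor (below the tops of the beads), is more than 25 mm off the bowl's centre on this side and pushes beads or discs (x of rod_tip in the frame of bowl_floor above 0.025 m and not (y of rod_tip in the frame of bowl_floor below -0.015 m) and z of rod_tip in the frame of bowl_floor below 0.03 m and horizontal distance between rod_tip and bowl_floor below 0.1 m and (contact force between rod and bead0 above 0.05 N or contact force between rod and bead1 above 0.05 N or contact force between rod and bead2 above 0.05 N or contact force between rod and bead3 above 0.05 N or contact force between rod and bead4 above 0.05 N or contact force between rod and bead5 above 0.05 N or contact force between rod and bead6 above 0.05 N or contact force between rod and disc0 above 0.05 N or contact force between rod and disc1 above 0.05 N or contact force between rod and disc2 above 0.05 N or contact force between rod and disc3 above 0.05 N or contact force between rod and disc4 above 0.05 N)).
3. round 1, quarter 2 anticlockwise: the rod's tip, within 30 mm of the bowl's floor (below the tops of the beads), is more than 25 mm off the bowl's centre on this side (y of rod_tip in the frame of bowl_floor above 0.025 m and not (x of rod_tip in the frame of bowl_floor above 0.015 m) and z of rod_tip in the frame of bowl_floor below 0.03 m and horizontal distance between rod_tip and bowl_floor below 0.1 m).
4. round 1, quarter 3 anticlockwise: the rod's tip, within 30 mm of the bowl's floor (below the tops of the beads), is more than 25 mm off the bowl's centre on this side (x of rod_tip in the frame of bowl_floor below -0.025 m and not (y of rod_tip in the frame of bowl_floor above 0.015 m) and z of rod_tip in the frame of bowl_floor below 0.03 m and horizontal distance between rod_tip and bowl_floor below 0.1 m).
5. round 1, quarter 4 anticlockwise: the rod's tip, within 30 mm of the bowl's floor (below the tops of the beads), is more than 25 mm off the bowl's centre on this side (y of rod_tip in the frame of bowl_floor below -0.025 m and not (x of rod_tip in the frame of bowl_floor below -0.015 m) and z of rod_tip in the frame of bowl_floor below 0.03 m and horizontal distance between rod_tip and bowl_floor below 0.1 m).
6. round 2, quarter 1 anticlockwise: the rod's tip, within 30 mm of the bowl's floor (below the tops of the beads), is more than 25 mm off the bowl's centre on this side (x of rod_tip in the frame of bowl_floor above 0.025 m and not (y of rod_tip in the frame of bowl_floor below -0.015 m) and z of rod_tip in the frame of bowl_floor below 0.03 m and horizontal distance between rod_tip and bowl_floor below 0.1 m).
7. round 2, quarter 2 anticlockwise: the rod's tip, within 30 mm of the bowl's floor (below the tops of the beads), is more than 25 mm off the bowl's centre on this side (all of step 3).
8. round 2, quarter 3 anticlockwise: the rod's tip, within 30 mm of the bowl's floor (below the tops of the beads), is more than 25 mm off the bowl's centre on this side (all of step 4).
9. round 2, quarter 4 anticlockwise: the rod's tip, within 30 mm of the bowl's floor (below the tops of the beads), is more than 25 mm off the bowl's centre on this side (all of step 5).
At the end, for the whole second after the job is handed in: Every disc and bead lies in the bowl (centres within 100 mm of its axis and lower than 85 mm); the rod hangs upright (within 0.12 rad) through the eyelet with its collar on the ring (within 4 mm), released and at rest (all of step 1 and horizontal distance between each of bead0, bead1, bead2, bead3, bead4, bead5, bead6 and bowl_floor below 0.1 m and height (world z) of each of bead0, bead1, bead2, bead3, bead4, bead5, bead6 below 0.085 m and horizontal distance between rod_tip and eyelet below 0.015 m and z of rod_handle in the frame of eyelet below 0.04 m and horizontal distance between rod_handle and eyelet below 0.012 m and angle between rod_handle's own z axis and vertical below 0.12 rad and height (world z) of rod_handle above 0.145 m and linear speed of rod below 0.02 m/s); the robot touches nothing.
It fails at once if a bead is spilled from the bowl (horizontal distance between any of bead0, bead1, bead2, bead3, bead4, bead5, bead6 and bowl_floor above 0.12 m).
It fails at once if a bystander is moved by more than 30 mm (distance of any of shunt_box, panel_meter, screwdriver, lampholder from where it was at the start of the episode above 0.03 m).
Of disc0, disc1, disc2, disc3, disc4 only 3 to 5 are there at a start; the rules pass over those that are not, and their reading is None.
At some moment in a run one of disc0, disc1, disc2, disc3, disc4 may be knocked a few centimetres aside while the robot is not near it.
It also fails if it takes over 210 s, if anything falls off the work surface, if the arm or the gripper's body presses on something with over 40 N, if the wrist force passes 120 N, or if a joint passes its speed limit or range.

ROBOT

A 6-joint arm with a two-finger parallel gripper is mounted at the origin on the work surface. World frame = base frame: x ahead of the robot, y to its left, z up, the work surface at z = 0. Lengths are in mm, angles in rad, forces in N, time in s.
With the tool pointing down it reaches from about 350 to 975 mm from the base axis. Payload 7.1 kg.
Tool frame: the origin (TCP) lies at the very end of the fingers, on their centre line; the grasp point (between the pads) lies 19 mm behind it; y points along the fingers, x is the direction in which the jaws open and shut, and the axes are right-handed (so a half turn about y gives the same grasp; the last joint's range is limited). The gripper opens to 88 mm and grips with 3 to 60 N. Pads are 20 mm wide; open, the fingers measure 115 mm over their backs; the gripper's body (75 mm by 178 mm) begins 61 mm behind the grasp point.
Start: joints at [1.319, 0.423, 1.63, -0, 1.089, -0.019], TCP at [144.158, 608.131, 222.675] pointing down, gripper open.
Joint ranges: [-3, 3], [-0.9, 2.11], [0.09, 2.58], [-1.31, 4.45], [0.11, 2.69], [-2.54, 2.54]. Speed limits (rad/s): [2.39, 2.39, 3.01, 3.14, 3.14, 3.14].

INTERFACE

Orientations are given as a rotation vector (axis times angle).
In Python, from workcell import ctrl gives the robot as it stands. The module is installed in compiled form; this text tells all that it offers.
- The arm moves only by the tool carry_out, never from a script. Its arguments are lists of equal length, an entry for each row: "delta_pos": the shift along the tool's x, y, z in cm, a list of three; "rotation": the turn, a rotation vector about the tool's x, y, z in rad, a list of three. In form: {"delta_pos": [[dx, dy, dz], ...], "rotation": [[wx, wy, wz], ...]}. A call has 1 to 12 rows; each row is the pose to reach, as a shift and turn from the pose commanded when the call began, along the tool's axes at that moment; what a row does not reach only later rows make up. A row lasts 1/12 s, in which the tool goes at most 41.7 mm and 7.16 degrees, less where a joint would pass 70% of its speed; a pose out of reach is approached as far as the arm can. A call with a gripper value outside its range is refused whole. "hand" is the closure in counts, from 0 (fully open) to 255 (shut), set as the call begins (left out, the last holds). The fingers move at their own pace and stop on an object; the grip force is fixed at half the most. Time passes only in rows, so rows that repeat a pose let the fingers close. It gives the time, the measured TCP pose, the force and the opening at its end, in the units of the state.
- ctrl.get_obs(): the state, without advancing time (a new reading comes with each control period).
- ctrl.get_image(name): name is "scene" or "side" or "wrist"; returns the picture (480x640x3 uint8, red, green, blue); there is no depth.
- ctrl.camera_info(name): a dict with "fov_y" (degrees; the focal length in pixels is half the picture's height over the tangent of half this angle, whatever the lens; pixels are square), "cx", "cy" (the principal point, pixels), "R" (3x3) and "t" (3): a world point X has camera coordinates R X + t; the wrist camera has in their place "T_tool_cam" (4x4, takes a point from camera to tool coordinates, whose origin is the TCP and whose axes are the tool frame's). Camera axes: x right, y down, z forward; pixel columns grow to the right and rows downward; lengths in mm; the calibration is good to about 2 mm. The wrist camera is an equidistant fisheye: a pixel r from the principal point sees the ray r / f radians off the axis. A picture is of the moment at which its call begins: read the wrist's pose just before it. camera_info takes no time and is no camera call.
- ctrl.close_job(): hands the job in, once; it reports no verdict.
The state is a dict: "t": time; "qpos": joint angles; "qvel": joint speeds; "joint_torque": joint torques, N m; "ee_pos": TCP position; "orientation": TCP orientation; "ft_force": force on the tool from outside, world axes, zero at the start; "moment": the same for the moment, N m; "width": finger opening in mm.
Only numpy, scipy, OpenCV 4.12 (cv2) and the standard library are available. Lean on these libraries where they do the work, as an engineer would, in place of code of your own. Each camera call takes 0.05 s, during which the arm holds its last target.

## Working session

There is one attempt and no reset: what is moved stays moved. The work goes in short steps, Python scripts to look and compute and a tool call to move; the robot and the scene stay as the last step left them, time stands still between calls to the robot, and variables do not carry over. Pictures are saved under pics/ and viewed, and the job is handed in when it is done.

Besides the shell and the picture viewer there is one more tool, called after "Request:" as name(argument=value, ...) on one line, values as JSON. carry_out: Moves the arm, as the interface text tells. Its arguments: {"type":"object","properties":{"delta_pos":{"type":"array","items":{"type":"array","items":{"type":"number"}}},"rotation":{"type":"array","items":{"type":"array","items":{"type":"number"}}},"hand":{"type":"number"}},"required":["delta_pos","rotation"]}

```bash
mkdir -p pics; python3 - <<'E'
from workcell import ctrl
import cv2
o=ctrl.get_obs();print(o)
for n in("scene","side","wrist"):
    print(n,ctrl.camera_info(n))
    cv2.imwrite(f"pics/{n}0.png",ctrl.get_image(n)[:,:,::-1])
E
```

```text
{'t': 0.0, 'qpos': array([ 1.31899199e+00,  4.23832539e-01,  1.63068265e+00, -5.59091357e-05,
        1.08859374e+00, -1.90098337e-02]), 'qvel': array([ 0.00137411,  0.00043856, -0.00046034, -0.0012796 , -0.00058015,
        0.00046985]), 'joint_torque': array([ 2.30284953e-03, -5.44621110e+01, -2.73667824e+01,  6.44582463e-02,
        2.27245566e-02, -1.41539431e-04]), 'ee_pos': array([144.04409679, 607.60648345, 221.90976561]), 'orientation': array([-1.31133824, -1.03519468,  1.03716129]), 'ft_force': array([ 0.28886921, -0.05458961, -0.97455977]), 'moment': array([ 0.02703638,  0.0001908 , -0.07558971]), 'width': 88.00274705947683}
scene {'fov_y': 55.35642712753167, 'cx': 321.3358163693694, 'cy': 242.25708938752135, 'R': array([[ 0.89968338,  0.43635436, -0.01283331],
       [ 0.2938979 , -0.62717768, -0.72129895],
       [-0.32279071,  0.64516899, -0.69250496]]), 't': array([-499.79039022,  -79.5665186 , 1251.17959338])}
side {'fov_y': 56.405236142284714, 'cx': 311.61265069482096, 'cy': 239.2187329194631, 'R': array([[-0.93773422, -0.34696   , -0.01653141],
       [-0.24960438,  0.70617913, -0.66257731],
       [ 0.24156196, -0.61719511, -0.74881107]]), 't': array([ 511.84944925,  221.14506845, 1016.10044394])}
wrist {'fov_y': 65.70646984690485, 'cx': 317.5446475341134, 'cy': 240.6853206670261, 'T_tool_cam': array([[ 9.99999648e-01,  8.33308716e-04,  9.66757416e-05,
         1.08598504e+00],
       [ 1.46453210e-04, -2.86886584e-01,  9.57964543e-01,
        -1.61168071e+02],
       [ 8.26015177e-04, -9.57964192e-01, -2.86886605e-01,
         7.69167301e+01],
       [ 0.00000000e+00,  0.00000000e+00,  0.00000000e+00,
         1.00000000e+00]])}
```

View pics/scene0.png

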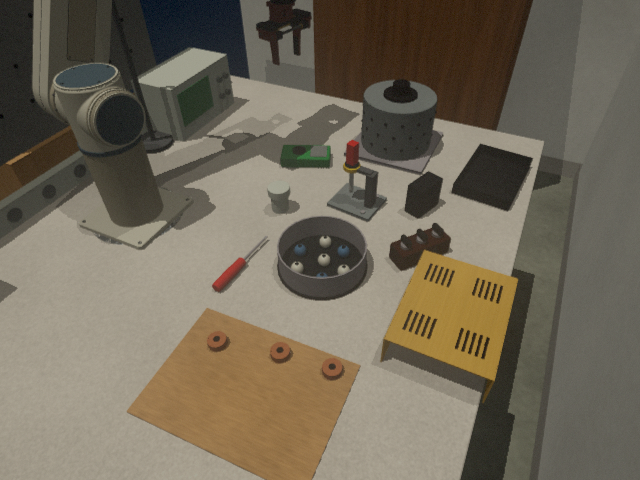

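View pics/side0.png

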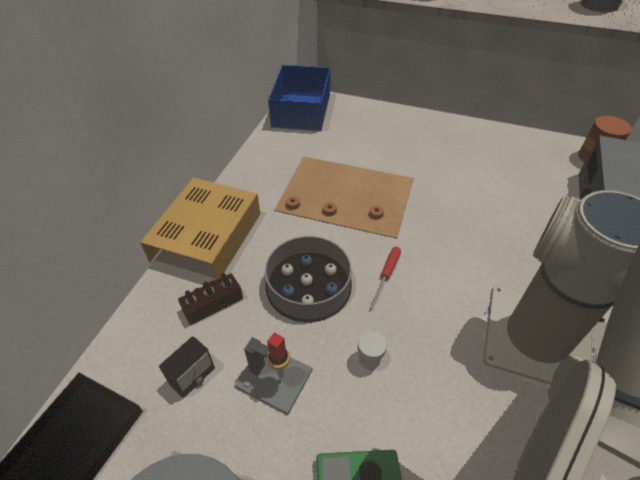

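View pics/wrist0.png

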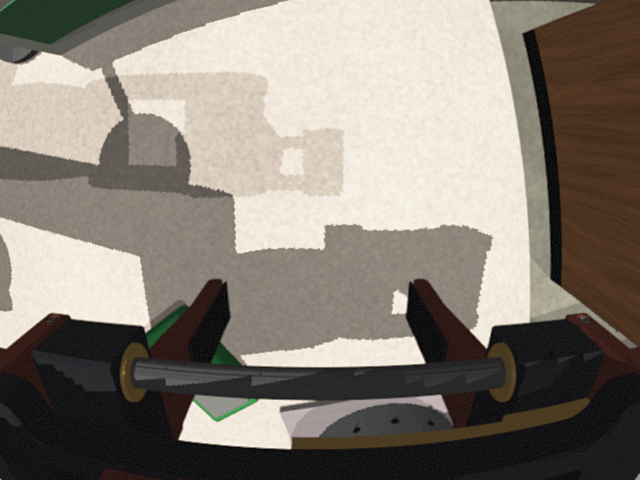

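The scene view shows three discs at about (217,341), (281,352) and (332,369), the bowl at about (322,258), and the rod handle at (352,153). The side view shows the same discs at (292,203), (329,209) and (376,212).

```bash
cat > h.py <<'E'
import numpy as np, cv2
from workcell import ctrl
from scipy.spatial.transform import Rotation as Ro
def ray(n,u,v):
    c=ctrl.camera_info(n);f=240/np.tan(np.radians(c['fov_y']/2))
    d=np.array([(u-c['cx'])/f,(v-c['cy'])/f,1.]);R=c['R'];return -R.T@c['t'],R.T@d
def plane(n,u,v,z):
    o,d=ray(n,u,v);return o+d*(z-o[2])/d[2]
def proj(n,X):
    c=ctrl.camera_info(n);f=240/np.tan(np.radians(c['fov_y']/2));p=c['R']@np.array(X,float)+c['t'];return f*p[0]/p[2]+c['cx'],f*p[1]/p[2]+c['cy']
def tri(a,b):
    A=[];B=[]
    P=[];
    for n,(u,v) in (("scene",a),("side",b)):
        o,d=ray(n,u,v);d/=np.linalg.norm(d);M=np.eye(3)-np.outer(d,d);A.append(M);B.append(M@o)
    return np.linalg.lstsq(np.vstack(A),np.hstack(B),rcond=None)[0]
def wray(ee,rv,u,v):
    c=ctrl.camera_info("wrist");f=240/np.tan(np.radians(c['fov_y']/2));T=c['T_tool_cam'];R=Ro.from_rotvec(rv).as_matrix()
    x,y=u-c['cx'],v-c['cy'];r=np.hypot(x,y);th=r/f
    d=np.array([np.sin(th)*x/(r+1e-9),np.sin(th)*y/(r+1e-9),np.cos(th)])
    return R@T[:3,3]+ee, R@T[:3,:3]@d
def wplane(ee,rv,u,v,z):
    o,d=wray(ee,rv,u,v);return o+d*(z-o[2])/d[2]
def wproj(ee,rv,X):
    c=ctrl.camera_info("wrist");f=240/np.tan(np.radians(c['fov_y']/2));T=c['T_tool_cam'];R=Ro.from_rotvec(rv).as_matrix()
    p=T[:3,:3].T@(R.T@(np.array(X)-ee)-T[:3,3]);th=np.arctan2(np.hypot(p[0],p[1]),p[2]);a=np.arctan2(p[1],p[0])
    return c['cx']+f*th*np.cos(a),c['cy']+f*th*np.sin(a)
def blobs(im,lo,hi,roi=None,minA=20,bgr=True):
    hsv=cv2.cvtColor(im,cv2.COLOR_BGR2HSV);m=cv2.inRange(hsv,np.array(lo),np.array(hi))
    if roi: k=np.zeros_like(m);k[roi[1]:roi[3],roi[0]:roi[2]]=255;m&=k
    n,l,s,c=cv2.connectedComponentsWithStats(m);return [(s[i,4],tuple(c[i].round(1)),tuple(s[i,:4])) for i in range(1,n) if s[i,4]>=minA]
def tool():
    o=ctrl.get_obs();return o['ee_pos'],o['orientation'],Ro.from_rotvec(o['orientation']).as_matrix()
E
python3 - <<'E'
from h import *
np.set_printoptions(precision=3,suppress=True)
print(tool()[2])
for n,pts in(("scene",[(217,341),(281,352),(332,369)]),("side",[(292,203),(329,209),(376,212)])):
    im=cv2.imread(f"pics/{n}0.png");hsv=cv2.cvtColor(im,cv2.COLOR_BGR2HSV)
    for u,v in pts: print(n,u,v,[tuple(hsv[v,u+d]) for d in(-7,-5,0,5,7)],hsv[v+20,u+20])
    u,v=pts[1]; x=im[v-45:v+45,u-100:u+100];cv2.imwrite(f"pics/{n}c.png",cv2.resize(x,None,fx=4,fy=4,interpolation=cv2.INTER_NEAREST))
    print(blobs(im,(0,130,60),(6,255,255)))
    r=(320,135,370,220) if n=="scene" else (240,325,300,375)
    x=im[r[1]:r[3],r[0]:r[2]];cv2.imwrite(f"pics/{n}r.png",cv2.resize(x,None,fx=8,fy=8,interpolation=cv2.INTER_NEAREST))
    print(blobs(im,(20,120,60),(35,255,255),r))
E
```

```text
[[ 0.231 -0.    -0.973]
 [ 0.973 -0.001  0.231]
 [-0.001 -1.     0.   ]]
scene 217 341 [(np.uint8(12), np.uint8(148), np.uint8(145)), (np.uint8(11), np.uint8(141), np.uint8(146)), (np.uint8(11), np.uint8(128), np.uint8(102)), (np.uint8(12), np.uint8(148), np.uint8(141)), (np.uint8(12), np.uint8(148), np.uint8(136))] [ 17 132 145]
scene 281 352 [(np.uint8(11), np.uint8(144), np.uint8(143)), (np.uint8(12), np.uint8(144), np.uint8(142)), (np.uint8(11), np.uint8(130), np.uint8(98)), (np.uint8(12), np.uint8(145), np.uint8(144)), (np.uint8(12), np.uint8(146), np.uint8(140))] [ 17 129 150]
scene 332 369 [(np.uint8(12), np.uint8(147), np.uint8(144)), (np.uint8(11), np.uint8(142), np.uint8(144)), (np.uint8(13), np.uint8(120), np.uint8(96)), (np.uint8(12), np.uint8(144), np.uint8(143)), (np.uint8(11), np.uint8(146), np.uint8(145))] [ 21  36 169]
[(np.int32(227), (np.float64(351.4), np.float64(151.7)), (np.int32(346), np.int32(140), np.int32(13), np.int32(26))), (np.int32(341), (np.float64(228.3), np.float64(273.5)), (np.int32(213), np.int32(258), np.int32(32), np.int32(32)))]
[(np.int32(74), (
[... 524 characters left out ...]
 np.uint8(128), np.uint8(138)), (np.uint8(14), np.uint8(115), np.uint8(118))] [ 18  31 166]
side 376 212 [(np.uint8(15), np.uint8(107), np.uint8(100)), (np.uint8(10), np.uint8(125), np.uint8(129)), (np.uint8(9), np.uint8(129), np.uint8(140)), (np.uint8(10), np.uint8(126), np.uint8(146)), (np.uint8(13), np.uint8(123), np.uint8(126))] [ 15 105 150]
[(np.int32(246), (np.float64(391.1), np.float64(261.3)), (np.int32(382), np.int32(247), np.int32(18), np.int32(30))), (np.int32(182), (np.float64(276.3), np.float64(341.9)), (np.int32(268), np.int32(333), np.int32(17), np.int32(26)))]
[(np.int32(96), (np.float64(280.2), np.float64(362.2)), (np.int32(267), np.int32(351), np.int32(23), np.int32(18)))]
```

```bash
python3 - <<'E'
import cv2,numpy as np
a=cv2.resize(cv2.imread("pics/scener.png"),(350,590));b=cv2.resize(cv2.imread("pics/sider.png"),(440,366));b=cv2.copyMakeBorder(b,0,590-366,0,0,0)
cv2.imwrite("pics/rodc.png",np.hstack([a,b]))
a=cv2.imread("pics/scenec.png")[:290];b=cv2.imread("pics/sidec.png")[:290]
cv2.imwrite("pics/discc.png",np.vstack([a,b]))
E
```

```text
(no output)
```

View pics/rodc.png

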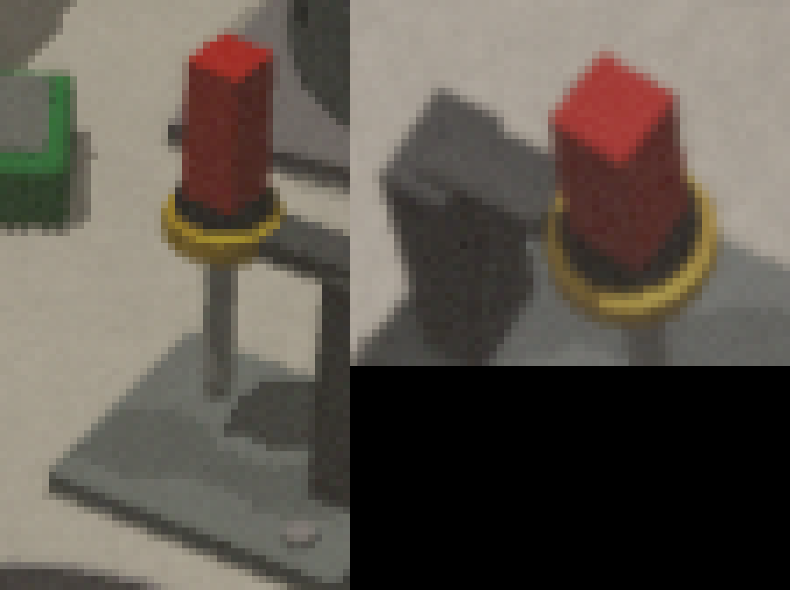

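View pics/discc.png

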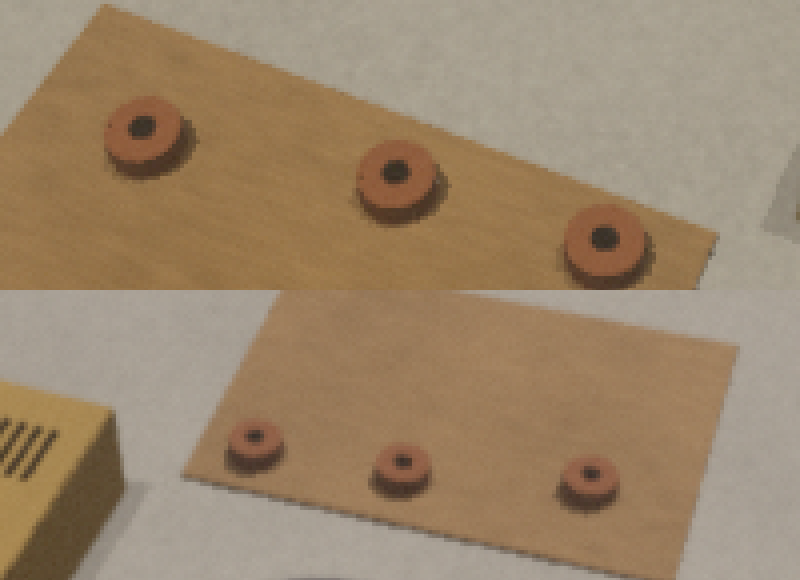

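```bash
python3 - <<'E'
import cv2,numpy as np
a=cv2.imread("pics/scene0.png")[210:300,270:380];b=cv2.imread("pics/side0.png")[230:325,255:365]
for i,x in enumerate((a,b)): cv2.imwrite(f"pics/bowl{i}.png",cv2.resize(x,None,fx=6,fy=6,interpolation=cv2.INTER_CUBIC))
from h import *
np.set_printoptions(precision=1,suppress=True)
for s,d in (((216.75,338.75),(292.75,200.5)),((280,350),(329.75,207)),((332,366.5),(376.75,210))): print(plane("scene",*s,22))
for d in ((292.75,200.5),(329.75,207),(376.75,210)): print(plane("side",*d,22))
sc=[(190,63),(231,35),(272,50),(231,82),(231,58)];sd=[(607,53),(553,118),(620,165),(678,95),(616,110)]
for u,v in sc: print("s",plane("scene",320+u/7,135+v/6.94,186))
for u,v in sd: print("d",plane("side",240+u/7.33,325+v/7.33,186))
# matches
print(tri((353,143.4),(240+616/7.33,325+110/7.33)))
E
```

```text
[ 444.3 -255.8   22. ]
[ 573.4 -223.8   22. ]
[ 681.9 -213.    22. ]
[ 681.4 -210.2   22. ]
[ 571.9 -220.2   22. ]
[ 443.  -252.7   22. ]
s [493.1 282.1 186. ]
s [499.  305.7 186. ]
s [516.4 302.4 186. ]
s [511.4 276.6 186. ]
s [505.1 291.3 186. ]
d [426.5 254.3 186. ]
d [433.1 275.9 186. ]
d [413.3 282.4 186. ]
d [406.  259.4 186. ]
d [419.1 268.6 186. ]
[460.9 282.8 182. ]
```

View pics/bowl0.png

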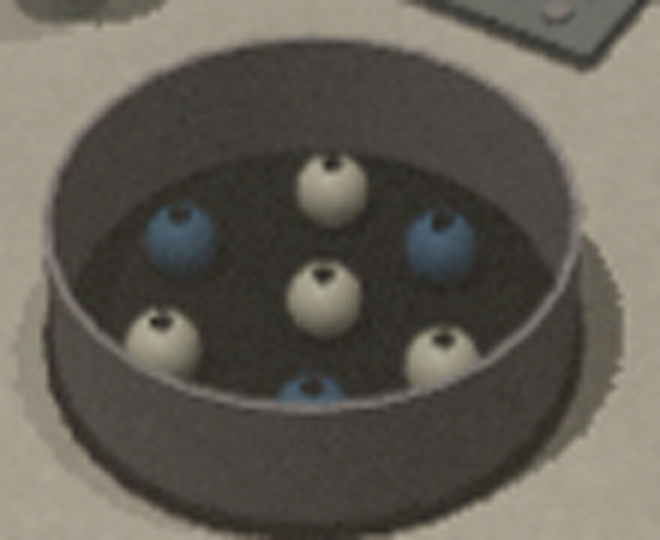

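View pics/bowl1.png

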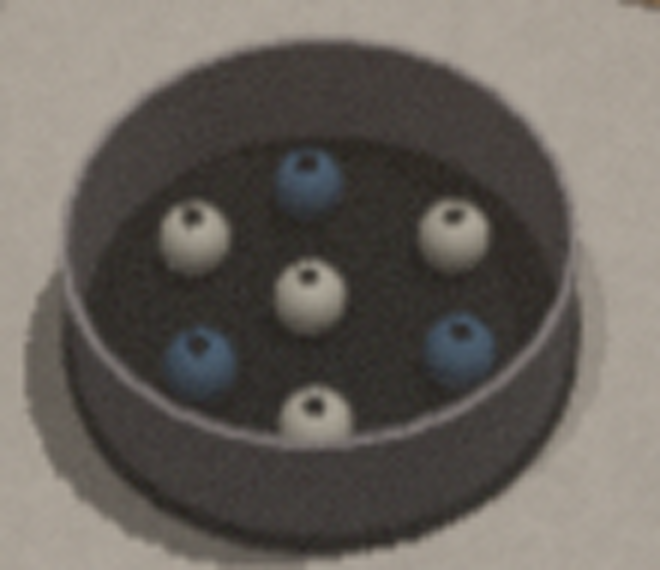

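```bash
python3 - <<'E'
from h import *
np.set_printoptions(precision=1,suppress=True)
sd=[(607,53),(553,118),(620,165),(678,95),(616,110)]
for u,v in sd: print("d",plane("side",240+(u-350)/7.33,325+v/7.33,186))
print(tri((353,143.4),(240+266/7.33,325+110/7.33)))
for n,o,pts in(("scene",(270,210),[(48,225),(315,40),(578,210),(315,405),(120,100),(510,100),(130,345),(500,350)]),("side",(255,230),[(66,230),(315,42),(572,225),(320,443),(130,110),(505,110),(150,375),(490,380)])):
    P=np.array([plane(n,o[0]+(u-2.5)/6,o[1]+(v-2.5)/6,70) for u,v in pts])
    A=np.c_[2*P[:,:2],np.ones(len(P))];s=np.linalg.lstsq(A,(P[:,:2]**2).sum(1),rcond=None)[0]
    print(n,s[:2],np.sqrt(s[2]+s[0]**2+s[1]**2))
E
```

```text
d [509.3 284.  186. ]
d [514.7 305.3 186. ]
d [494.  311.4 186. ]
d [487.9 288.9 186. ]
d [500.8 297.9 186. ]
[502.5 296.4 182.3]
scene [539.9  37.7] 100.1378378881471
side [540.1  39.1] 99.35142698019727
```

```bash
cat >> h.py <<'E'
def go(x,y,z,az=None):
    """print tool-frame shift (cm) and rotvec to reach; az deg = azimuth of tool x"""
    p,rv,R=tool(); d=R.T@(np.array([x,y,z])-p)/10
    a0=np.degrees(np.arctan2(R[1,0],R[0,0])); az=a0 if az is None else az
    ca,sa=np.cos(np.radians(az)),np.sin(np.radians(az))
    Rt=np.array([[ca,0,-sa],[sa,0,ca],[0,-1,0]]); w=Ro.from_matrix(R.T@Rt).as_rotvec()
    print("at",p.round(1),"az",round(a0,1),"d(cm)",d.round(2),"rot",w.round(3),"rows>=",max(np.linalg.norm(d)/4.17,np.linalg.norm(np.degrees(w))/7.16).round(1))
E
python3 -c "
from h import *
go(640,0,260,0);go(681.6,-211.6,120,-17.2)"
```

```text
at [144.1 607.8 222.1] az 76.7 d(cm) [-47.7   -3.74 -62.28] rot [ 1.000e-03  1.338e+00 -1.000e-03] rows>= 18.8
at [144.1 607.8 222.1] az 76.7 d(cm) [-67.31  10.29 -71.21] rot [ 1.000e-03  1.638e+00 -1.000e-03] rows>= 23.6
```

Request:
carry_out(delta_pos=[[-67.3, -3.8, -71.2], [-67.3, -3.8, -71.2], [-67.3, -3.8, -71.2], [-67.3, -3.8, -71.2], [-67.3, -3.8, -71.2], [-67.3, -3.8, -71.2], [-67.3, -3.8, -71.2], [-67.3, -3.8, -71.2], [-67.3, -3.8, -71.2], [-67.3, -3.8, -71.2], [-67.3, -3.8, -71.2], [-67.3, -3.8, -71.2]], rotation=[[0, 1.638, 0], [0, 1.638, 0], [0, 1.638, 0], [0, 1.638, 0], [0, 1.638, 0], [0, 1.638, 0], [0, 1.638, 0], [0, 1.638, 0], [0, 1.638, 0], [0, 1.638, 0], [0, 1.638, 0], [0, 1.638, 0]])

```text
t: 1.15
ee_pos: [418.8, 188.5, 242.2]
orientation: [-1.567, 0.132, -0.132]
ft_force: [0.8, 1.0, -0.1]
width: 87.7
```

```bash
python3 -c "
from h import *
go(681.6,-211.6,120,-17.2)"
```

```text
at [418.8 188.5 242.2] az -9.6 d(cm) [ 32.6   12.22 -35.05] rot [-0.     0.132  0.   ] rows>= 11.8
```

Request:
carry_out(delta_pos=[[32.6, 12.2, -35.1], [32.6, 12.2, -35.1], [32.6, 12.2, -35.1], [32.6, 12.2, -35.1], [32.6, 12.2, -35.1], [32.6, 12.2, -35.1], [32.6, 12.2, -35.1], [32.6, 12.2, -35.1], [32.6, 12.2, -35.1], [32.6, 12.2, -35.1], [32.6, 12.2, -35.1], [32.6, 12.2, -35.1]], rotation=[[0, 0.132, 0], [0, 0.132, 0], [0, 0.132, 0], [0, 0.132, 0], [0, 0.132, 0], [0, 0.132, 0], [0, 0.132, 0], [0, 0.132, 0], [0, 0.132, 0], [0, 0.132, 0], [0, 0.132, 0], [0, 0.132, 0]])

```text
t: 2.15
ee_pos: [684.1, -211.0, 118.8]
orientation: [-1.558, 0.232, -0.231]
ft_force: [-0.2, -0.2, 1.1]
width: 87.7
```

Request:
carry_out(delta_pos=[[0, 0, 0], [0, 0, 0], [0, 0, 0]], rotation=[[0, 0, 0], [0, 0, 0], [0, 0, 0]])

```text
t: 2.4
ee_pos: [682.6, -208.1, 119.4]
orientation: [-1.558, 0.232, -0.23]
ft_force: [0.2, 1.5, 0.3]
width: 87.9
```

```bash
python3 - <<'E'
from h import *
o=ctrl.get_obs();im=ctrl.get_image("wrist")[:,:,::-1];cv2.imwrite("pics/w1.png",im);np.save("w1.npy",np.r_[o['ee_pos'],o['orientation']])
go(681.6,-211.6,120,-17.2)
for d in((443.6,-254,22),(572.6,-222,22),(681.6,-211.6,22)): print(wproj(o['ee_pos'],o['orientation'],d))
E
```

```text
at [ 682.7 -207.6  119.9] az -16.8 d(cm) [ 0.01 -0.01 -0.41] rot [-0.     0.007 -0.001] rows>= 0.1
(np.float64(93.38574477348601), np.float64(354.9265318741087))
(np.float64(189.07271661921365), np.float64(297.63735526968287))
(np.float64(315.1945182898975), np.float64(248.86134266211246))
```

View pics/w1.png

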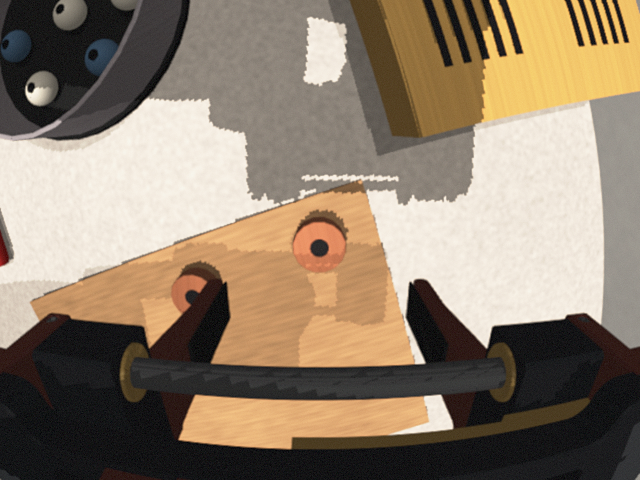

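The wrist view shows the target disc's spot at (319.5,247) and the neighbouring disc's at (192,297). Both are close to where I predicted them.

```bash
python3 - <<'E'
from h import *
q=np.load("w1.npy")
for u,v in((319.5,247),(192,297)): print(wplane(q[:3],q[3:],u,v,22))
P=wplane(q[:3],q[3:],319.5,247,22)
go(P[0],P[1],7,-17)
E
```

```text
[ 685.02476067 -211.14151727   22.        ]
[ 575.30944142 -222.12266025   22.        ]
at [ 682.7 -207.6  119.9] az -16.8 d(cm) [ 0.34 11.29 -0.27] rot [-0.     0.003 -0.001] rows>= 2.7
```

Request:
carry_out(delta_pos=[[0.3, 3, -0.3], [0.3, 6, -0.3], [0.3, 8, -0.3], [0.3, 9.5, -0.3], [0.3, 10.5, -0.3], [0.3, 11.1, -0.3], [0.3, 11.3, -0.3], [0.3, 11.3, -0.3]], rotation=[[0, 0, 0], [0, 0, 0], [0, 0, 0], [0, 0, 0], [0, 0, 0], [0, 0, 0], [0, 0, 0], [0, 0, 0]])

```text
t: 3.12
ee_pos: [685.8, -212.2, 7.6]
orientation: [-1.559, 0.23, -0.231]
ft_force: [0.2, -0.2, 0.7]
width: 87.7
```

Request:
carry_out(delta_pos=[[0, 0, 0], [0, 0, 0], [0, 0, 0], [0, 0, 0], [0, 0, 0], [0, 0, 0], [0, 0, 0], [0, 0, 0], [0, 0, 0], [0, 0, 0]], rotation=[[0, 0, 0], [0, 0, 0], [0, 0, 0], [0, 0, 0], [0, 0, 0], [0, 0, 0], [0, 0, 0], [0, 0, 0], [0, 0, 0], [0, 0, 0]], hand=255)

```text
t: 3.95
ee_pos: [685.3, -212.3, 7.0]
orientation: [-1.558, 0.231, -0.231]
ft_force: [-0.1, 0.4, 0.7]
width: 39.5
```

Request:
carry_out(delta_pos=[[0, -1, 0], [0, -3, 0], [0, -6, 0], [0, -9, 0], [0, -12, 0], [0, -14, 0], [0, -14, 0]], rotation=[[0, 0, 0], [0, 0, 0], [0, 0, 0], [0, 0, 0], [0, 0, 0], [0, 0, 0], [0, 0, 0]])

```text
t: 4.53
ee_pos: [688.5, -213.3, 153.4]
orientation: [-1.56, 0.224, -0.238]
ft_force: [0.3, -0.2, 0.4]
width: 39.3
```

```bash
python3 - <<'E'
from h import *
np.set_printoptions(precision=1,suppress=True)
print(ctrl.get_obs()['width'])
for u,v in[(308,185),(195,238),(455,235),(310,297),(200,362),(460,350),(316,422)]:
    p=plane("side",255+u/6,230+v/6,21)[:2]-(540,38.4);print(p,np.hypot(*p),np.degrees(np.arctan2(p[1],p[0])))
for a in (0,30): go(540,38.4,150,a)
E
```

```text
39.254520753670235
[ 25.5 -53.6] 59.33431889405184 -64.54602622303784
[ 60.2 -11. ] 61.16395184180539 -10.367738497150823
[-42.2 -49.1] 64.73823137208934 -130.68500273240616
[3.8 1.5] 4.038679741433949 21.070613822720475
[34.2 46.8] 57.98048103450299 53.85152689473828
[-62.9   5.9] 63.19966551907133 174.64993971760234
[-20.2  58.1] 61.49409017277133 109.18162767709704
at [ 688.5 -213.3  153.4] az -16.8 d(cm) [-21.5   0.1  19.8] rot [ 0.  -0.3  0. ] rows>= 7.0
at [ 688.5 -213.3  153.4] az -16.8 d(cm) [-21.5   0.1  19.8] rot [ 0.  -0.8  0. ] rows>= 7.0
```

```bash
python3 - <<'E'
from h import *
go(586,57,150)
E
```

```text
at [ 688.5 -213.3  153.4] az -16.8 d(cm) [-17.64   0.18  22.9 ] rot [ 0.    -0.     0.009] rows>= 6.9
```

Request:
carry_out(delta_pos=[[-1.2, 0.2, 1.5], [-3.6, 0.2, 4.7], [-6.6, 0.2, 8.6], [-9.7, 0.2, 12.6], [-12.8, 0.2, 16.6], [-15.2, 0.2, 19.8], [-16.8, 0.2, 21.8], [-17.6, 0.2, 22.9], [-17.6, 0.2, 22.9], [-17.6, 0.2, 22.9], [-17.6, 0.2, 22.9]], rotation=[[0, 0, 0], [0, 0, 0], [0, 0, 0], [0, 0, 0], [0, 0, 0], [0, 0, 0], [0, 0, 0], [0, 0, 0], [0, 0, 0], [0, 0, 0], [0, 0, 0]])

```text
t: 5.45
ee_pos: [583.5, 57.4, 144.8]
orientation: [-1.559, 0.231, -0.231]
ft_force: [-0.2, -0.4, 0.2]
width: 39.7
```

```bash
python3 - <<'E'
from h import *
go(586,57,42,-17)
o=ctrl.get_obs();print(o['width'])
im=ctrl.get_image("wrist")[:,:,::-1];cv2.imwrite("pics/w2.png",im)
E
```

```text
at [583.5  57.4 144.8] az -16.8 d(cm) [ 0.25 10.28  0.04] rot [ 0.     0.003 -0.   ] rows>= 2.5
39.68912757684539
```

View pics/w2.png

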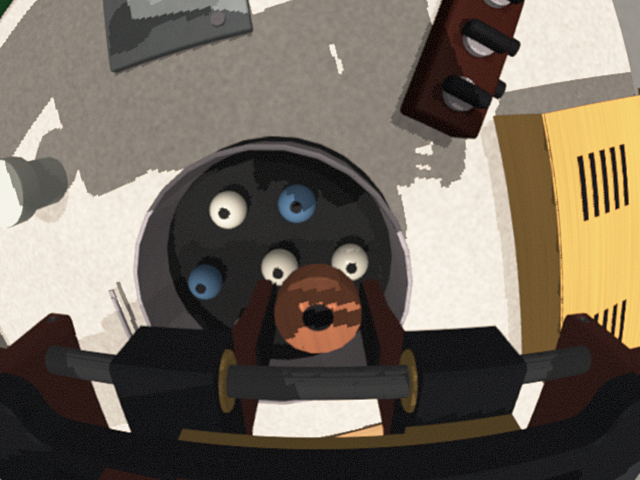

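The wrist view shows the disc held at (318,310) above the bowl, with the bowl's rim clear of the fingers.

Request:
carry_out(delta_pos=[[0.2, 2, 0], [0.2, 4.5, 0], [0.2, 7, 0], [0.2, 9, 0], [0.2, 10, 0], [0.2, 10.3, 0], [0.2, 10.3, 0], [0.2, 10.3, 0]], rotation=[[0, 0, 0], [0, 0, 0], [0, 0, 0], [0, 0, 0], [0, 0, 0], [0, 0, 0], [0, 0, 0], [0, 0, 0]])

```text
t: 6.17
ee_pos: [586.1, 56.8, 42.8]
orientation: [-1.558, 0.23, -0.232]
ft_force: [-0.8, -0.3, -0.8]
width: 39.5
```

Request:
carry_out(delta_pos=[[0, 0, 0], [0, 0, 0], [0, 0, 0], [0, 0, 0], [0, 0, 0], [0, 0, 0], [0, -2, 0], [0, -5, 0], [0, -9, 0], [0, -12, 0], [0, -14, 0], [0, -14, 0]], rotation=[[0, 0, 0], [0, 0, 0], [0, 0, 0], [0, 0, 0], [0, 0, 0], [0, 0, 0], [0, 0, 0], [0, 0, 0], [0, 0, 0], [0, 0, 0], [0, 0, 0], [0, 0, 0]], hand=100)

```text
t: 7.17
ee_pos: [588.1, 57.6, 187.0]
orientation: [-1.557, 0.224, -0.237]
ft_force: [0.1, -0.1, 1.3]
width: 53.2
```

```bash
python3 - <<'E'
from h import *
im=ctrl.get_image("wrist")[:,:,::-1];cv2.imwrite("pics/w3.png",im)
im=ctrl.get_image("side")[:,:,::-1];cv2.imwrite("pics/s3.png",im)
go(575,-222,120,-21)
E
```

```text
at [585.4  57.3 182.6] az -16.8 d(cm) [  7.08   6.25 -27.04] rot [-0.001  0.073  0.001] rows>= 6.9
```

View pics/w3.png

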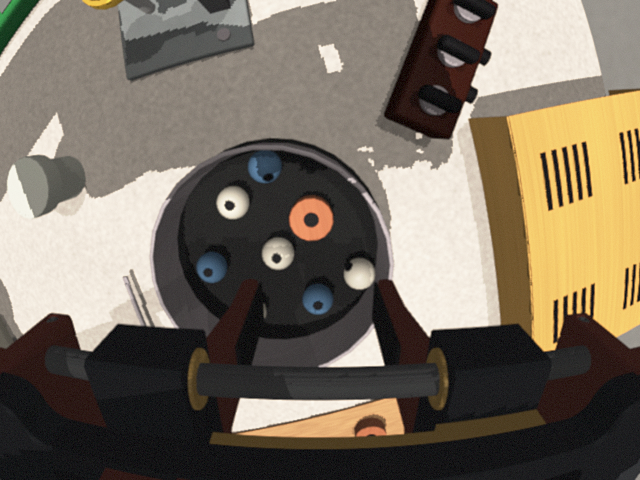

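View pics/s3.png

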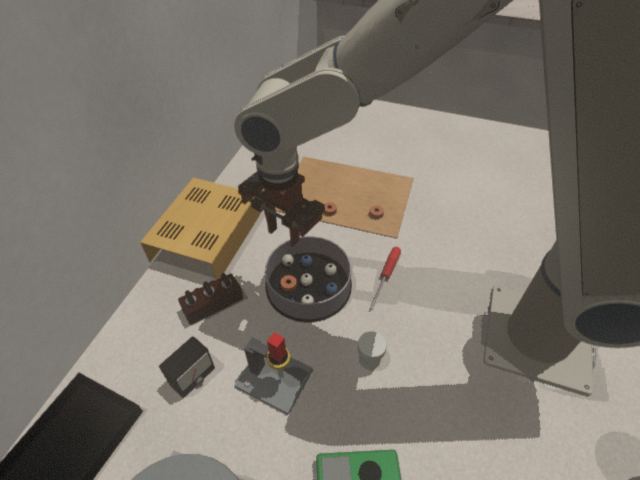

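The disc lies in the bowl; it shows at (311,219) in the wrist view. The other two discs haven't moved: (329,208) and (376,211) in the side view.

Request:
carry_out(delta_pos=[[0.4, 0.3, -1.5], [1.2, 1.0, -5], [2.3, 2.0, -9], [3.4, 3.0, -13], [4.5, 4.0, -17], [5.5, 5.0, -21], [6.4, 5.7, -24.5], [7.0, 6.2, -26.5], [7.1, 6.2, -27.0], [7.1, 6.2, -27.0], [7.1, 6.2, -27.0], [7.1, 6.2, -27.0]], rotation=[[0, 0, 0], [0, 0.07, 0], [0, 0.07, 0], [0, 0.07, 0], [0, 0.07, 0], [0, 0.07, 0], [0, 0.07, 0], [0, 0.07, 0], [0, 0.07, 0], [0, 0.07, 0], [0, 0.07, 0], [0, 0.07, 0]], hand=0)

```text
t: 8.27
ee_pos: [574.7, -220.2, 119.6]
orientation: [-1.552, 0.286, -0.284]
ft_force: [-0.5, 0.9, -0.1]
width: 87.8
```

```bash
cat > spot.py <<'E'
from h import *
import sys
o=ctrl.get_obs();im=ctrl.get_image("wrist")[:,:,::-1].copy();cv2.imwrite(f"pics/{sys.argv[1]}.png",im)
p,rv=o['ee_pos'],o['orientation'];print(p.round(1))
# copper on mat: hue lower than mat
b=blobs(im,(5,120,130),(10,255,255),minA=150)
g=cv2.cvtColor(im,cv2.COLOR_BGR2GRAY)
for a,c,s in b:
    # dark spot inside bbox
    x,y,w,h=s; roi=g[y:y+h,x:x+w]; yy,xx=np.where(roi<70)
    d=None
    if len(xx)>10: d=wplane(p,rv,x+xx.mean(),y+yy.mean(),22).round(1),(x+xx.mean(),y+yy.mean())
    print(a,c,s,d)
E
python3 spot.py w4; python3 -c "
from h import *
go(574.5,-222,7,-21)"
```

```text
[ 574.7 -220.2  119.6]
1721 (np.float64(317.8), np.float64(245.4)) (np.int32(291), np.int32(220), np.int32(53), np.int32(51)) (array([ 577.4, -217.5,   22. ]), (np.float64(317.246835443038), np.float64(239.6867088607595)))
at [ 574.9 -220.1  119.9] az -20.8 d(cm) [ 0.03 11.29 -0.2 ] rot [-0.     0.004 -0.001] rows>= 2.7
```

View pics/w4.png

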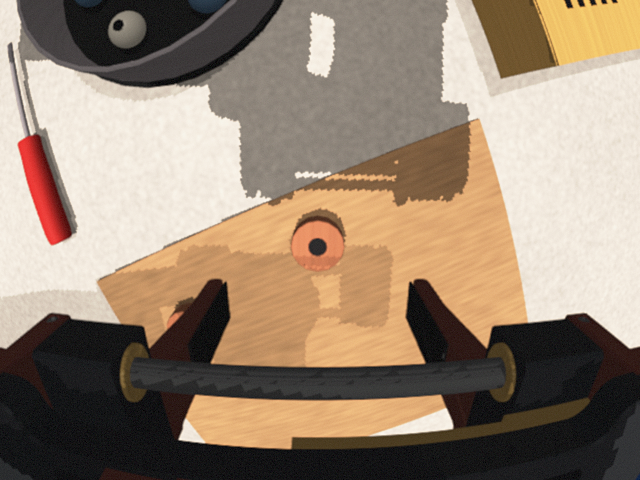

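The spot is at about (317.5,246.5), directly below the gripper, so I'll go down.

Request:
carry_out(delta_pos=[[0.1, 3, -0.2], [0.2, 6, -0.2], [0.2, 8, -0.2], [0.2, 9.5, -0.2], [0.2, 10.5, -0.2], [0.2, 11.1, -0.2], [0.2, 11.3, -0.2], [0.2, 11.3, -0.2]], rotation=[[0, 0, 0], [0, 0, 0], [0, 0, 0], [0, 0, 0], [0, 0, 0], [0, 0, 0], [0, 0, 0], [0, 0, 0]])

```text
t: 8.98
ee_pos: [576.4, -223.9, 7.3]
orientation: [-1.552, 0.285, -0.285]
ft_force: [0.2, -0.3, 0.8]
width: 88.0
```

Request:
carry_out(delta_pos=[[0, 0, 0], [0, 0, 0], [0, 0, 0], [0, 0, 0], [0, 0, 0], [0, 0, 0], [0, 0, 0], [0, 0, 0], [0, 0, 0], [0, 0, 0]], rotation=[[0, 0, 0], [0, 0, 0], [0, 0, 0], [0, 0, 0], [0, 0, 0], [0, 0, 0], [0, 0, 0], [0, 0, 0], [0, 0, 0], [0, 0, 0]], hand=255)

```text
t: 9.82
ee_pos: [576.0, -224.3, 7.1]
orientation: [-1.552, 0.286, -0.285]
ft_force: [-0.3, -0.2, 1.5]
width: 39.5
```

Request:
carry_out(delta_pos=[[0, -1, 0], [0, -3, 0], [0, -6, 0], [0, -9, 0], [0, -12, 0], [0, -14, 0], [0, -14, 0], [0, -14, 0]], rotation=[[0, 0, 0], [0, 0, 0], [0, 0, 0], [0, 0, 0], [0, 0, 0], [0, 0, 0], [0, 0, 0], [0, 0, 0]])

```text
t: 10.48
ee_pos: [576.8, -224.6, 148.7]
orientation: [-1.553, 0.283, -0.288]
ft_force: [-0.0, 1.1, -1.0]
width: 39.0
```

```bash
python3 - <<'E'
from h import *
np.set_printoptions(precision=1,suppress=True)
im=cv2.imread("pics/s3.png")[230:325,255:365]
cv2.imwrite("pics/s3b.png",cv2.resize(im,None,fx=6,fy=6,interpolation=cv2.INTER_CUBIC))
print(ctrl.get_obs()['width'])
a=np.radians(142);go(540+48*np.cos(a),38.4+48*np.sin(a),150)
a=np.radians(-98);go(540+48*np.cos(a),38.4+48*np.sin(a),150)
E
```

```text
39.04666975781484
at [ 576.8 -224.6  148.7] az -20.9 d(cm) [-17.4  -0.2  24.7] rot [ 0. -0.  0.] rows>= 7.2
at [ 576.8 -224.6  148.7] az -20.9 d(cm) [-11.7  -0.2  18.6] rot [ 0. -0.  0.] rows>= 5.3
```

View pics/s3b.png

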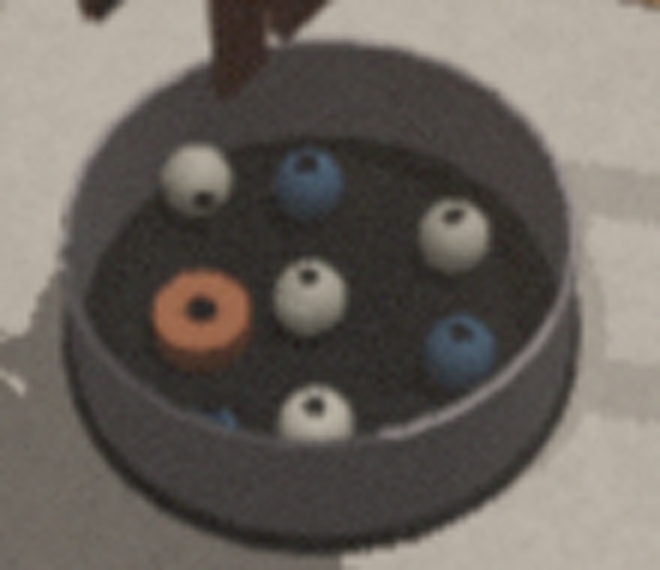

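Request:
carry_out(delta_pos=[[-1.0, 0, 1.5], [-3, 0, 4.7], [-5.4, 0, 8.6], [-7.8, 0, 12.4], [-9.8, 0, 15.6], [-11.1, 0, 17.7], [-11.7, 0, 18.5], [-11.7, 0, 18.5], [-11.7, 0, 18.5], [-11.7, 0, 18.5]], rotation=[[0, 0, 0], [0, 0, 0], [0, 0, 0], [0, 0, 0], [0, 0, 0], [0, 0, 0], [0, 0, 0], [0, 0, 0], [0, 0, 0], [0, 0, 0]])

```text
t: 11.32
ee_pos: [532.7, -10.7, 146.6]
orientation: [-1.552, 0.286, -0.286]
ft_force: [-0.0, -0.6, -1.2]
width: 38.9
```

```bash
python3 - <<'E'
from h import *
a=np.radians(-98);go(540+48*np.cos(a),38.4+48*np.sin(a),43)
E
```

```text
at [532.7 -10.7 146.6] az -20.9 d(cm) [1.000e-02 1.036e+01 1.700e-01] rot [ 0.  0. -0.] rows>= 2.5
```

Request:
carry_out(delta_pos=[[0, 2, 0.1], [0, 4.5, 0.1], [0, 7, 0.1], [0, 9, 0.1], [0, 10, 0.1], [0, 10.3, 0.1], [0, 10.3, 0.1], [0, 10.3, 0.1]], rotation=[[0, 0, 0], [0, 0, 0], [0, 0, 0], [0, 0, 0], [0, 0, 0], [0, 0, 0], [0, 0, 0], [0, 0, 0]])

```text
t: 11.98
ee_pos: [533.7, -9.4, 44.7]
orientation: [-1.552, 0.285, -0.287]
ft_force: [-0.4, 0.6, -0.0]
width: 39.3
```

Request:
carry_out(delta_pos=[[0, 0, 0], [0, 0, 0], [0, 0, 0], [0, 0, 0], [0, 0, 0], [0, 0, 0], [0, -2, 0], [0, -5, 0], [0, -9, 0], [0, -12, 0], [0, -14, 0], [0, -14, 0]], rotation=[[0, 0, 0], [0, 0, 0], [0, 0, 0], [0, 0, 0], [0, 0, 0], [0, 0, 0], [0, 0, 0], [0, 0, 0], [0, 0, 0], [0, 0, 0], [0, 0, 0], [0, 0, 0]], hand=100)

```text
t: 12.98
ee_pos: [535.7, -8.9, 188.6]
orientation: [-1.551, 0.279, -0.292]
ft_force: [0.3, 0.6, 0.5]
width: 53.5
```

```bash
python3 - <<'E'
from h import *
im=ctrl.get_image("side")[:,:,::-1].copy();cv2.imwrite("pics/s5.png",im)
a=im[230:325,255:365];a=cv2.resize(a,None,fx=5,fy=5,interpolation=cv2.INTER_CUBIC);cv2.imwrite("pics/s5b.png",a)
hs=[plane("side",376.75,210,22)];print(hs)
cv2.imwrite("pics/s5c.png",cv2.resize(im[160:240,270:420],None,fx=4,fy=4,interpolation=cv2.INTER_CUBIC))
go(445,-254,120,-29.5)
E
```

```text
[array([ 442.97494792, -252.66771911,   22.        ])]
at [534.4  -8.8 186.3] az -20.8 d(cm) [  0.34   6.59 -26.11] rot [-0.002  0.151  0.005] rows>= 6.5
```

View pics/s5b.png

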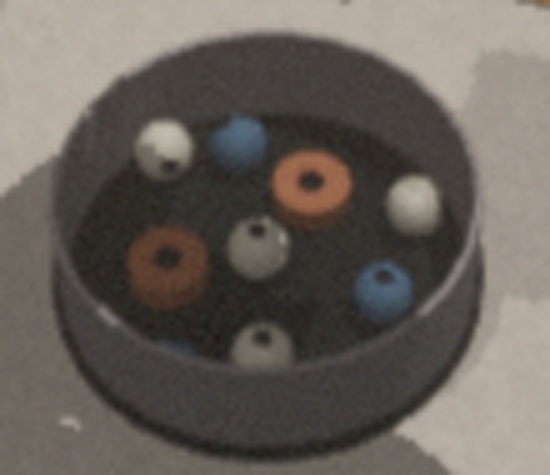

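View pics/s5c.png

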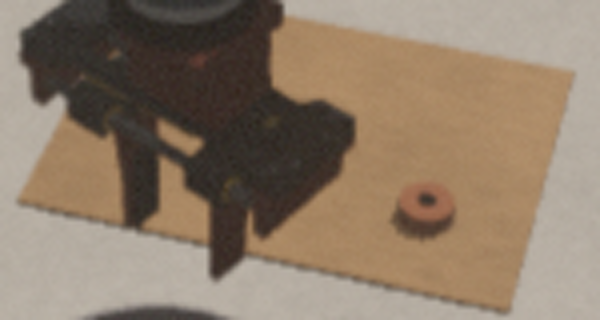

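Two discs are now in the bowl. The last disc's spot is at side pixel (377,210), so it hasn't moved.

Request:
carry_out(delta_pos=[[0, 0.3, -1.5], [0.1, 1.0, -5], [0.1, 2.0, -9], [0.2, 3.0, -13], [0.2, 4.0, -17], [0.3, 5.0, -21], [0.3, 6.0, -24], [0.3, 6.5, -26], [0.3, 6.6, -26.1], [0.3, 6.6, -26.1], [0.3, 6.6, -26.1], [0.3, 6.6, -26.1]], rotation=[[0, 0, 0], [0, 0.1, 0], [0, 0.15, 0], [0, 0.15, 0], [0, 0.15, 0], [0, 0.15, 0], [0, 0.15, 0], [0, 0.15, 0], [0, 0.15, 0], [0, 0.15, 0], [0, 0.15, 0], [0, 0.15, 0]], hand=0)

```text
t: 14.03
ee_pos: [443.1, -252.6, 117.8]
orientation: [-1.533, 0.402, -0.401]
ft_force: [0.5, 0.3, 0.9]
width: 87.9
```

```bash
python3 spot.py w6; python3 -c "
from h import *
go(446,-254.5,7,-29.5)"
```

```text
[ 443.1 -252.6  117.8]
1735 (np.float64(320.6), np.float64(244.0)) (np.int32(294), np.int32(219), np.int32(53), np.int32(51)) (array([ 447.7, -250. ,   22. ]), (np.float64(319.1009771986971), np.float64(239.1726384364821)))
at [ 443.3 -252.7  118.1] az -29.4 d(cm) [ 0.33 11.11 -0.03] rot [-0.     0.002 -0.   ] rows>= 2.7
```

View pics/w6.png

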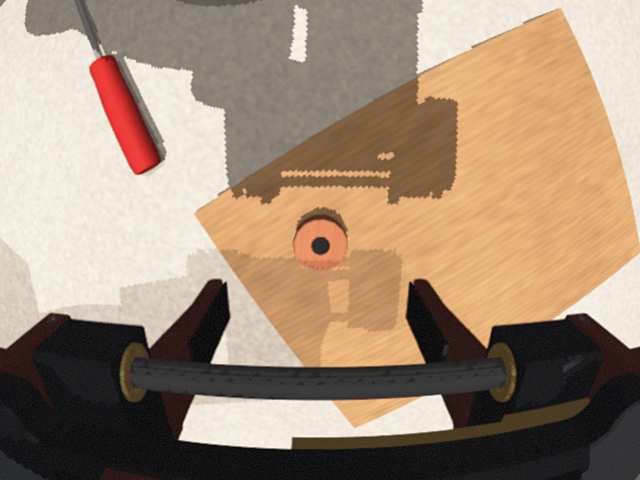

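The spot is at (320.5,245), directly below the gripper.

Request:
carry_out(delta_pos=[[0.1, 3, -0.1], [0.3, 6, -0.1], [0.3, 8, -0.1], [0.3, 9.5, -0.1], [0.3, 10.5, -0.1], [0.3, 11.0, -0.1], [0.3, 11.1, -0.1], [0.3, 11.1, -0.1]], rotation=[[0, 0, 0], [0, 0, 0], [0, 0, 0], [0, 0, 0], [0, 0, 0], [0, 0, 0], [0, 0, 0], [0, 0, 0]])

```text
t: 14.75
ee_pos: [445.5, -256.0, 7.4]
orientation: [-1.533, 0.402, -0.403]
ft_force: [1.2, 0.5, 0.1]
width: 88.2
```

Request:
carry_out(delta_pos=[[0, 0, 0], [0, 0, 0], [0, 0, 0], [0, 0, 0], [0, 0, 0], [0, 0, 0], [0, 0, 0], [0, 0, 0], [0, 0, 0], [0, 0, 0]], rotation=[[0, 0, 0], [0, 0, 0], [0, 0, 0], [0, 0, 0], [0, 0, 0], [0, 0, 0], [0, 0, 0], [0, 0, 0], [0, 0, 0], [0, 0, 0]], hand=255)

```text
t: 15.58
ee_pos: [444.9, -256.1, 7.1]
orientation: [-1.533, 0.403, -0.403]
ft_force: [-0.1, 0.1, 0.0]
width: 39.3
```

Request:
carry_out(delta_pos=[[0, -1, 0], [0, -3, 0], [0, -6, 0], [0, -9, 0], [0, -12, 0], [0, -14, 0], [0, -14, 0], [0, -14, 0]], rotation=[[0, 0, 0], [0, 0, 0], [0, 0, 0], [0, 0, 0], [0, 0, 0], [0, 0, 0], [0, 0, 0], [0, 0, 0]])

```text
t: 16.25
ee_pos: [445.6, -256.5, 148.5]
orientation: [-1.534, 0.401, -0.405]
ft_force: [-0.3, -0.8, -1.6]
width: 39.1
```

```bash
python3 - <<'E'
from h import *
a=np.radians(142);go(540+50*np.cos(a),38.4+50*np.sin(a),150)
E
```

```text
at [ 445.6 -256.5  148.5] az -29.4 d(cm) [-11.22  -0.19  31.06] rot [ 0.    -0.     0.003] rows>= 7.9
```

Request:
carry_out(delta_pos=[[-0.5, 0, 1.5], [-1.7, 0, 4.7], [-3.2, 0, 8.7], [-4.6, 0, 12.7], [-6.0, 0, 16.7], [-7.5, 0, 20.7], [-9.0, 0, 24.7], [-10.2, 0, 28.2], [-11.0, 0, 30.5], [-11.2, 0, 31.1], [-11.2, 0, 31.1], [-11.2, 0, 31.1]], rotation=[[0, 0, 0], [0, -0.1, 0], [0, -0.2, 0], [0, -0.3, 0], [0, -0.4, 0], [0, -0.5, 0], [0, -0.6, 0], [0, -0.7, 0], [0, -0.8, 0], [0, -0.86, 0], [0, -0.86, 0], [0, -0.86, 0]])

```text
t: 17.25
ee_pos: [499.3, 69.9, 145.7]
orientation: [-1.554, -0.269, 0.273]
ft_force: [-0.7, -0.3, -1.2]
width: 39.2
```

```bash
python3 - <<'E'
from h import *
a=np.radians(142);go(540+50*np.cos(a),38.4+50*np.sin(a),43)
E
```

```text
at [499.3  69.9 145.7] az 19.8 d(cm) [ 0.13 10.27 -0.12] rot [-0.    -0.    -0.003] rows>= 2.5
```

Request:
carry_out(delta_pos=[[0.1, 2, -0.1], [0.1, 4.5, -0.1], [0.1, 7, -0.1], [0.1, 9, -0.1], [0.1, 10, -0.1], [0.1, 10.2, -0.1], [0.1, 10.2, -0.1], [0.1, 10.2, -0.1]], rotation=[[0, 0, 0], [0, 0, 0], [0, 0, 0], [0, 0, 0], [0, 0, 0], [0, 0, 0], [0, 0, 0], [0, 0, 0]])

```text
t: 17.92
ee_pos: [502.1, 68.7, 45.7]
orientation: [-1.554, -0.271, 0.27]
ft_force: [-0.3, -0.1, -0.7]
width: 39.6
```

Request:
carry_out(delta_pos=[[0, 0, 0], [0, 0, 0], [0, 0, 0], [0, 0, 0], [0, 0, 0], [0, 0, 0], [0, -2, 0], [0, -5, 0], [0, -9, 0], [0, -13, 0], [0, -17, 0], [0, -20, 0]], rotation=[[0, 0, 0], [0, 0, 0], [0, 0, 0], [0, 0, 0], [0, 0, 0], [0, 0, 0], [0, 0, 0], [0, 0, 0], [0, 0, 0], [0, 0, 0], [0, 0, 0], [0, 0, 0]], hand=100)

```text
t: 18.92
ee_pos: [502.2, 69.3, 248.4]
orientation: [-1.554, -0.274, 0.269]
ft_force: [1.1, 0.0, 0.3]
width: 53.3
```

```bash
python3 - <<'E'
from h import *
o=ctrl.get_obs();p=o['ee_pos'];rv=o['orientation']
im=ctrl.get_image("wrist")[:,:,::-1].copy();cv2.imwrite("pics/w7.png",im)
im=ctrl.get_image("side")[:,:,::-1].copy()
cv2.imwrite("pics/s7.png",cv2.resize(im[155:355,230:430],None,fx=3,fy=3,interpolation=cv2.INTER_CUBIC))
go(502.5,260,290,-14)
E
```

```text
at [504.7  69.6 250.5] az 19.8 d(cm) [ 6.29 -3.93 17.98] rot [-0.001  0.59   0.01 ] rows>= 4.7
```

View pics/w7.png

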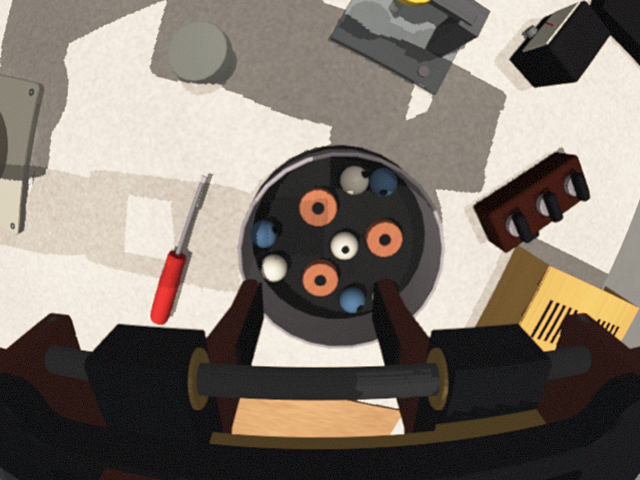

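View pics/s7.png

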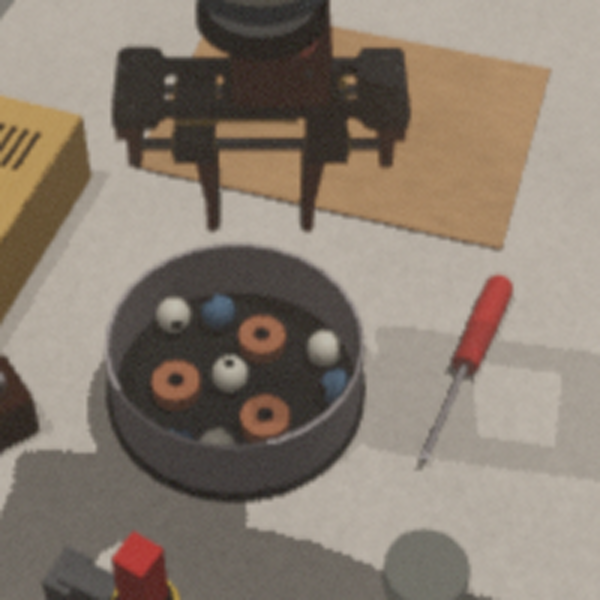

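All three discs show lying in the bowl: (318,208), (385,240) and (320,280) in the wrist view. The cardboard is clear. Next is the rod.

Request:
carry_out(delta_pos=[[0.5, -0.5, 1.5], [1.5, -1.5, 4.5], [3.0, -2.5, 8.5], [4.4, -3.2, 12.5], [5.6, -3.7, 16], [6.2, -3.9, 17.7], [6.2, -3.9, 18.0], [6.2, -3.9, 18.0], [6.2, -3.9, 18.0], [6.2, -3.9, 18.0], [6.2, -3.9, 18.0]], rotation=[[0, 0, 0], [0, 0.1, 0], [0, 0.2, 0], [0, 0.3, 0], [0, 0.4, 0], [0, 0.5, 0], [0, 0.59, 0], [0, 0.59, 0], [0, 0.59, 0], [0, 0.59, 0], [0, 0.59, 0]], hand=0)

```text
t: 19.93
ee_pos: [498.8, 258.6, 283.6]
orientation: [-1.563, 0.192, -0.19]
ft_force: [-0.2, -0.4, -0.8]
width: 87.6
```

```bash
python3 - <<'E'
from h import *
o=ctrl.get_obs();p=o['ee_pos'];rv=o['orientation'];np.save("w8.npy",np.r_[p,rv])
im=ctrl.get_image("wrist")[:,:,::-1].copy();cv2.imwrite("pics/w8.png",im)
u,v=map(int,wproj(p,rv,(502.5,295,186)));print(u,v)
x0,y0=max(u-65,0),max(v-65,0);print(x0,y0)
cv2.imwrite("pics/w8c.png",cv2.resize(im[y0:y0+130,x0:x0+130],None,fx=4.5,fy=4.5,interpolation=cv2.INTER_CUBIC))
E
```

```text
307 194
242 129
```

View pics/w8.png

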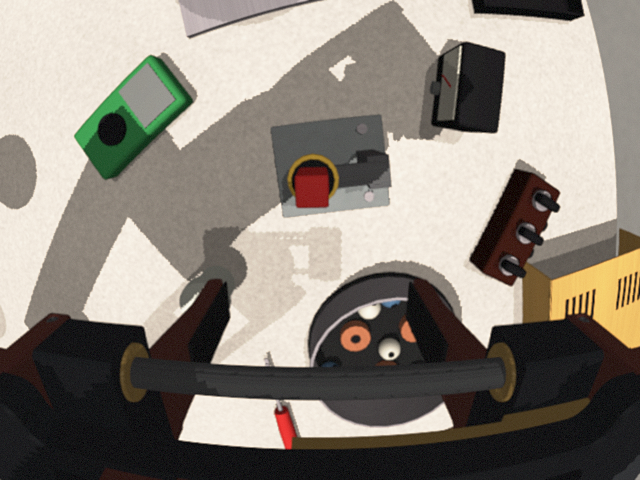

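View pics/w8c.png

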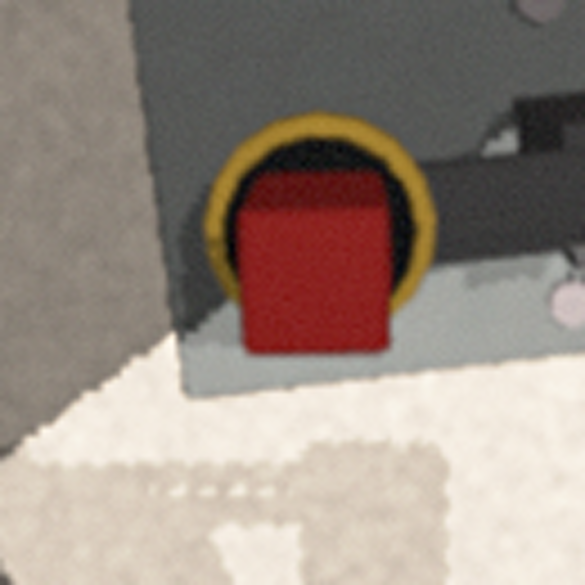

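```bash
python3 - <<'E'
from h import *
np.set_printoptions(precision=1,suppress=True)
q=np.load("w8.npy");f=lambda u,v,z:wplane(q[:3],q[3:],242+(u-2)/4.5,129+(v-2)/4.5,z)
C=[f(u,v,186) for u,v in((236,210),(389,205),(391,350),(245,353))];print(np.array(C),np.mean(C,0))
d=C[1]-C[0];print(np.linalg.norm(d),np.degrees(np.arctan2(d[1],d[0])));d=C[2]-C[3];print(np.linalg.norm(d),np.degrees(np.arctan2(d[1],d[0])))
P=np.array([f(u,v,120) for u,v in((205,228),(437,228),(321,112),(240,147),(402,147),(225,295),(415,295))])
A=np.c_[2*P[:,:2],np.ones(len(P))];s=np.linalg.lstsq(A,(P[:,:2]**2).sum(1),rcond=None)[0]
print(s[:2],np.sqrt(s[2]+s[0]**2+s[1]**2))
print(tool()[0])
E
```

```text
[[496.8 310.7 186. ]
 [520.  305.7 186. ]
 [514.9 283.3 186. ]
 [492.4 288.4 186. ]] [506. 297. 186.]
23.731351082294584 -12.115298745762779
23.035336700274993 -12.733758091010277
[505.9 296.6] 22.690338474477553
[498.9 258.6 283.7]
```

```bash
python3 -c "
from h import *
go(506,296.8,220,-13)"
```

```text
at [498.9 258.6 283.7] az -14.0 d(cm) [-0.23  6.37  3.88] rot [ 0.    -0.017 -0.   ] rows>= 1.8
```

Request:
carry_out(delta_pos=[[0, 1, 1], [-0.2, 3, 2.5], [-0.2, 5, 3.5], [-0.2, 6.2, 3.9], [-0.2, 6.4, 3.9], [-0.2, 6.4, 3.9], [-0.2, 6.4, 3.9]], rotation=[[0, 0, 0], [0, -0.017, 0], [0, -0.017, 0], [0, -0.017, 0], [0, -0.017, 0], [0, -0.017, 0], [0, -0.017, 0]])

```text
t: 20.57
ee_pos: [506.6, 297.6, 220.4]
orientation: [-1.563, 0.178, -0.179]
ft_force: [-0.1, -0.3, 0.3]
width: 88.0
```

```bash
python3 - <<'E'
from h import *
go(506,296.8,134,-13)
o=ctrl.get_obs();p=o['ee_pos'];rv=o['orientation']
im=ctrl.get_image("wrist")[:,:,::-1].copy();cv2.imwrite("pics/w9.png",im)
C=[(496.8,310.7,186),(520,305.7,186),(514.9,283.3,186),(492.4,288.4,186)]
print([np.round(wproj(p,rv,c)) for c in C])
E
```

```text
at [506.6 297.6 220.4] az -13.0 d(cm) [-0.05  8.64 -0.1 ] rot [-0. -0.  0.] rows>= 2.1
[array([292., 259.]), array([334., 259.]), array([333., 296.]), array([294., 296.])]
```

View pics/w9.png

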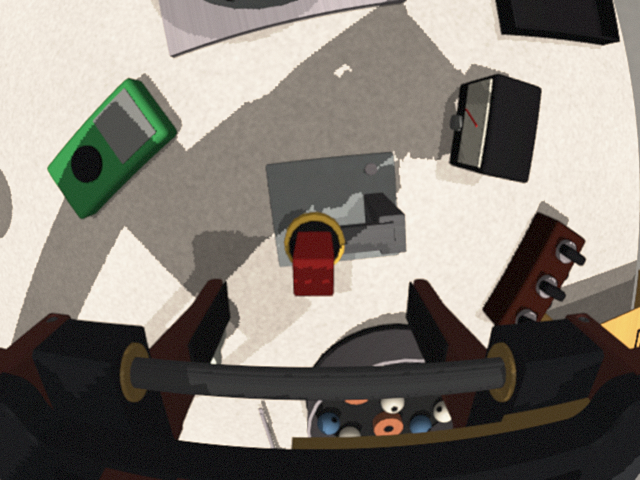

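The handle top's corners, (294–333, 259–296), match the prediction, so I'll go down and grip.

Request:
carry_out(delta_pos=[[0, 2, -0.1], [-0.1, 4, -0.1], [-0.1, 6, -0.1], [-0.1, 7.5, -0.1], [-0.1, 8.3, -0.1], [-0.1, 8.6, -0.1], [-0.1, 8.6, -0.1], [-0.1, 8.6, -0.1]], rotation=[[0, 0, 0], [0, 0, 0], [0, 0, 0], [0, 0, 0], [0, 0, 0], [0, 0, 0], [0, 0, 0], [0, 0, 0]])

```text
t: 21.28
ee_pos: [505.9, 297.3, 135.1]
orientation: [-1.562, 0.177, -0.179]
ft_force: [-0.2, 0.4, 0.8]
width: 88.1
```

Request:
carry_out(delta_pos=[[0, 0, 0], [0, 0, 0], [0, 0, 0], [0, 0, 0], [0, 0, 0], [0, 0, 0], [0, 0, 0], [0, 0, 0], [0, 0, 0], [0, 0, 0], [0, 0, 0], [0, 0, 0]], rotation=[[0, 0, 0], [0, 0, 0], [0, 0, 0], [0, 0, 0], [0, 0, 0], [0, 0, 0], [0, 0, 0], [0, 0, 0], [0, 0, 0], [0, 0, 0], [0, 0, 0], [0, 0, 0]], hand=255)

```text
t: 22.28
ee_pos: [505.1, 297.1, 134.0]
orientation: [-1.564, 0.178, -0.178]
ft_force: [-0.4, -0.7, 0.9]
width: 23.7
```

```bash
python3 - <<'E'
from h import *
o=ctrl.get_obs();print({k:np.round(o[k],3) for k in('t','ee_pos','ft_force','moment','width')})
im=ctrl.get_image("side")[:,:,::-1].copy()
cv2.imwrite("pics/s10.png",cv2.resize(im[240:420,180:380],None,fx=4,fy=3.3,interpolation=cv2.INTER_CUBIC))
E
```

```text
{'t': np.float64(22.283), 'ee_pos': array([505.122, 297.077, 133.992]), 'ft_force': array([-0.444, -0.735,  0.854]), 'moment': array([-0.043,  0.152, -0.033]), 'width': np.float64(23.745)}
```

View pics/s10.png

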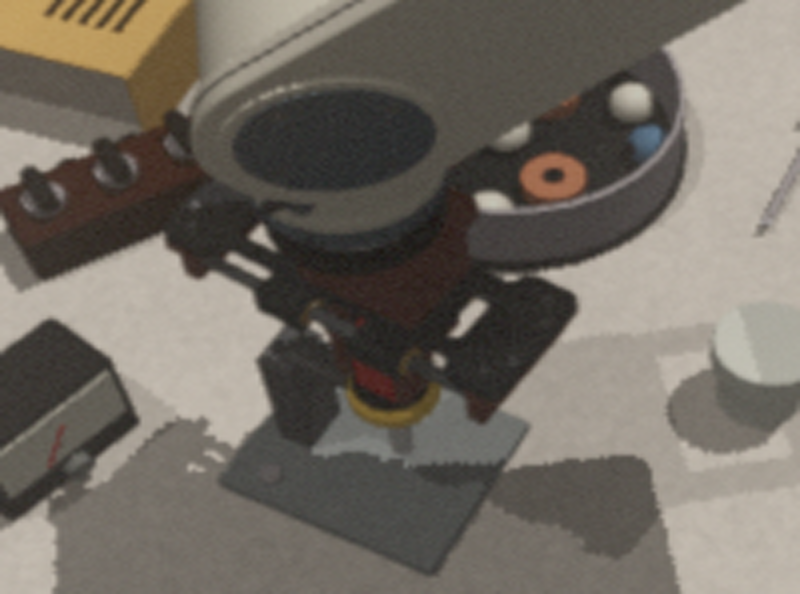

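Request:
carry_out(delta_pos=[[0, -0.5, 0], [0, -1.5, 0], [0, -3, 0], [0, -5, 0], [0, -7.5, 0], [0, -10, 0], [0, -12, 0], [0, -13.5, 0], [0, -14, 0], [0, -14, 0], [0, -14, 0]], rotation=[[0, 0, 0], [0, 0, 0], [0, 0, 0], [0, 0, 0], [0, 0, 0], [0, 0, 0], [0, 0, 0], [0, 0, 0], [0, 0, 0], [0, 0, 0], [0, 0, 0]])

```text
t: 23.25
ee_pos: [504.9, 296.9, 273.9]
orientation: [-1.564, 0.178, -0.178]
ft_force: [-1.1, 0.0, -1.1]
width: 23.8
```

```bash
python3 - <<'E'
from h import *
np.set_printoptions(precision=1,suppress=True)
az=np.radians(19.8);ca,sa=np.cos(az),np.sin(az)
rv=Ro.from_matrix(np.array([[ca,0,-sa],[sa,0,ca],[0,-1,0]])).as_rotvec();p=np.array([504.7,69.6,250.5])
for n,u,v,z in(("D",318,208,24),("D",385,240,24),("D",320,280,24),("W",354,180,21),("B",383,181,21),("B",264,234,21),("W",274,267,21),("W",344,245,21),("B",352,299,21),("W?",375,297,21)):
    q=wplane(p,rv,u,v,z)[:2]-(540,38.4);print(n,q,np.hypot(*q).round(0),np.degrees(np.arctan2(q[1],q[0])).round(0))
for d in ((22,-22),):
    go(540,38.4,270,-13)
im=ctrl.get_image("side")[:,:,::-1].copy()
cv2.imwrite("pics/s11.png",cv2.resize(im[200:400,180:400],None,fx=3.6,fy=3,interpolation=cv2.INTER_CUBIC))
im=ctrl.get_image("scene")[:,:,::-1].copy()
cv2.imwrite("pics/c11.png",im)
print(ctrl.get_obs()['width'])
E
```

```text
D [-33.   32.1] 46.0 136.0
D [48.4 23.8] 54.0 26.0
D [ -2.8 -44.8] 45.0 -94.0
W [-7.3 73.1] 73.0 96.0
B [22.3 83.2] 86.0 75.0
B [-78.8 -15.8] 80.0 -169.0
W [-56.5 -48.9] 75.0 -139.0
W [8.3 2.2] 9.0 15.0
B [ 41.  -56.1] 70.0 -54.0
W? [ 65.7 -44.9] 80.0 -34.0
at [504.9 296.9 273.9] az -13.0 d(cm) [  9.2   0.4 -24.4] rot [ 0. -0. -0.] rows>= 6.3
23.781095049902692
```

View pics/s11.png

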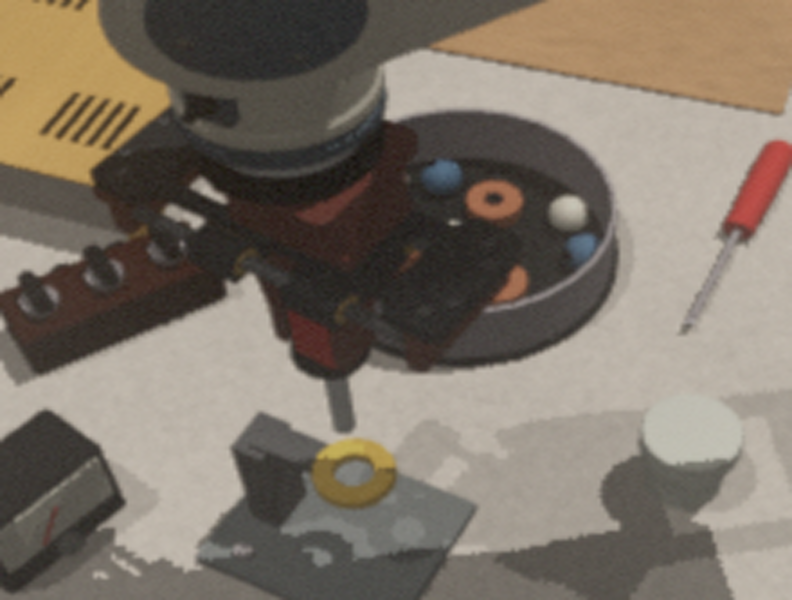

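View pics/c11.png

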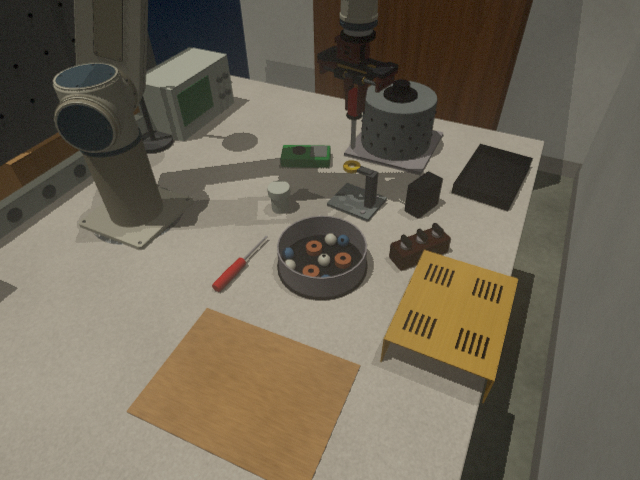

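The rod is out and hanging straight in the grip. The point (+38,-15) mm from the bowl's centre is free of pieces, so I'll enter there.

```bash
python3 -c "
from h import *
go(578,23.4,240,-13)"
```

```text
at [504.5 296.7 272.9] az -13.0 d(cm) [ 13.32   3.3  -24.97] rot [ 0.001 -0.    -0.002] rows>= 6.8
```

Request:
carry_out(delta_pos=[[0.7, 0.1, -1.2], [2, 0.4, -3.8], [3.9, 0.8, -7.3], [5.8, 1.2, -11], [7.8, 1.7, -14.7], [9.7, 2.2, -18.2], [11.4, 2.7, -21.4], [12.6, 3.1, -23.7], [13.2, 3.3, -24.8], [13.3, 3.3, -25], [13.3, 3.3, -25], [13.3, 3.3, -25]], rotation=[[0, 0, 0], [0, 0, 0], [0, 0, 0], [0, 0, 0], [0, 0, 0], [0, 0, 0], [0, 0, 0], [0, 0, 0], [0, 0, 0], [0, 0, 0], [0, 0, 0], [0, 0, 0]])

```text
t: 24.35
ee_pos: [578.2, 24.3, 240.9]
orientation: [-1.563, 0.178, -0.177]
ft_force: [-0.2, 0.3, -1.2]
width: 24.0
```

```bash
python3 - <<'E'
from h import *
go(578,23.4,116,-13)
print(ctrl.get_obs()['width'])
for n in("side","scene"):
    im=ctrl.get_image(n)[:,:,::-1].copy()
    u,v=map(int,proj(n,(578,23.4,136)));print(n,"tip expected",proj(n,(578,23.4,136)))
    cv2.imwrite(f"pics/{n}12.png",cv2.resize(im[v-80:v+80,u-65:u+65],None,fx=3,fy=3,interpolation=cv2.INTER_CUBIC)); print(u-65,v-80)
a=cv2.imread("pics/side12.png");b=cv2.imread("pics/scene12.png");cv2.imwrite("pics/x12.png",np.hstack([a,b]))
E
```

```text
at [578.2  24.3 240.9] az -13.0 d(cm) [ 1.000e-02  1.249e+01 -1.000e-01] rot [-0.     0.    -0.001] rows>= 3.0
23.976831280842234
side tip expected (np.float64(294.1626285910926), np.float64(240.63435467733265))
229 160
scene tip expected (np.float64(334.6568261623528), np.float64(231.82658170914587))
269 151
```

View pics/x12.png

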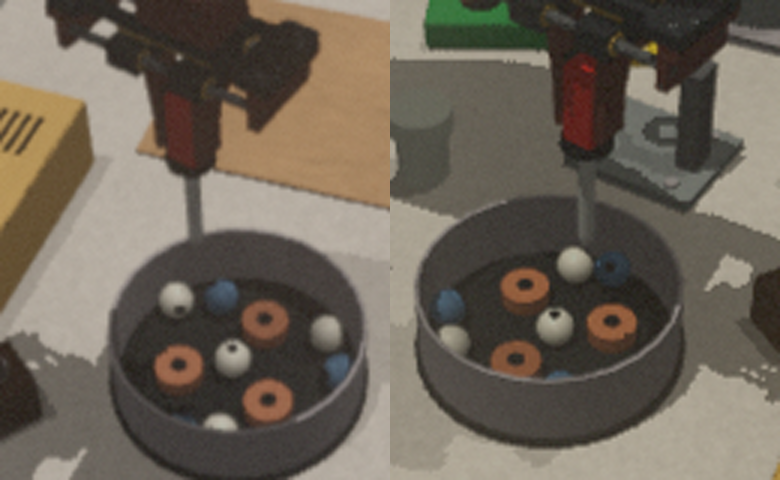

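The tip shows at side (294,241) and scene (335,233), within a pixel of the prediction. I'll lower it now.

Request:
carry_out(delta_pos=[[0, 1, -0.1], [0, 3, -0.1], [0, 5.5, -0.1], [0, 7.5, -0.1], [0, 9, -0.1], [0, 10, -0.1], [0, 11, -0.1], [0, 11.8, -0.1], [0, 12.3, -0.1], [0, 12.5, -0.1], [0, 12.5, -0.1], [0, 12.5, -0.1]], rotation=[[0, 0, 0], [0, 0, 0], [0, 0, 0], [0, 0, 0], [0, 0, 0], [0, 0, 0], [0, 0, 0], [0, 0, 0], [0, 0, 0], [0, 0, 0], [0, 0, 0], [0, 0, 0]])

```text
t: 25.45
ee_pos: [578.7, 22.6, 116.6]
orientation: [-1.563, 0.178, -0.179]
ft_force: [0.2, 0.0, -0.8]
width: 23.8
```

```bash
cat > arc.py <<'E'
from h import *
import sys
# rows for arc: start deg, step deg, n ; radius r, TCP height z
a0,st,n,r,z=map(float,sys.argv[1:6]);p,rv,R=tool()
print("at bowl-frame",(p-[540,38.4,0]).round(1),"w",ctrl.get_obs()['width'].round(1),"F",ctrl.get_obs()['ft_force'].round(1))
rows=[]
for i in range(1,int(n)+1):
    a=np.radians(a0+st*i);d=R.T@(np.array([540+r*np.cos(a),38.4+r*np.sin(a),z])-p)/10;rows.append([round(float(x),1) for x in d])
print(rows)
E
python3 arc.py -21 10 12 50 116
```

```text
Traceback (most recent call last):
  File "arc.py", line 5, in <module>
    print("at bowl-frame",(p-[540,38.4,0]).round(1),"w",ctrl.get_obs()['width'].round(1),"F",ctrl.get_obs()['ft_force'].round(1))
                                                        ^^^^^^^^^^^^^^^^^^^^^^^^^^^^^
AttributeError: 'float' object has no attribute 'round'
```

```bash
cat > arc.py <<'E'
from h import *
import sys
# rows for arc: start deg, step deg, n ; radius r, TCP height z, mode (m: from measured, n: from nominal arc start)
a0,st,n,r,z=map(float,sys.argv[1:6]);p,rv,R=tool();o=ctrl.get_obs()
b=p-[540,38.4,0]
print("bowl-frame",b.round(1),"ang",np.degrees(np.arctan2(b[1],b[0])).round(0),"r",np.hypot(*b[:2]).round(1),"w",round(o['width'],1),"F",o['ft_force'].round(1))
P=lambda a:np.array([540+r*np.cos(a),38.4+r*np.sin(a),z])
s=p if sys.argv[6]=="m" else P(np.radians(a0))
if sys.argv[6]=="n": s[2]=z
print([[round(float(x),1) for x in R.T@(P(np.radians(a0+st*i))-s)/10] for i in range(1,int(n)+1)])
E
python3 arc.py -21 10 12 50 116 m
```

```text
bowl-frame [ 38.7 -15.8 116.6] ang -22.0 r 41.8 w 23.8 F [ 0.2  0.  -0.8]
[[0.9, 0.1, 0.8], [0.8, 0.1, 1.7], [0.5, 0.1, 2.5], [0.1, 0.1, 3.3], [-0.4, 0.1, 4.0], [-1.1, 0.1, 4.6], [-1.8, 0.1, 5.1], [-2.6, 0.1, 5.4], [-3.4, 0.1, 5.6], [-4.3, 0.1, 5.7], [-5.2, 0.1, 5.6], [-6.0, 0.1, 5.3]]
```

Request:
carry_out(delta_pos=[[0.9, 0.1, 0.8], [0.8, 0.1, 1.7], [0.5, 0.1, 2.5], [0.1, 0.1, 3.3], [-0.4, 0.1, 4.0], [-1.1, 0.1, 4.6], [-1.8, 0.1, 5.1], [-2.6, 0.1, 5.4], [-3.4, 0.1, 5.6], [-4.3, 0.1, 5.7], [-5.2, 0.1, 5.6], [-6.0, 0.1, 5.3]], rotation=[[0, 0, 0], [0, 0, 0], [0, 0, 0], [0, 0, 0], [0, 0, 0], [0, 0, 0], [0, 0, 0], [0, 0, 0], [0, 0, 0], [0, 0, 0], [0, 0, 0], [0, 0, 0]])

```text
t: 26.45
ee_pos: [530.7, 88.1, 115.1]
orientation: [-1.563, 0.178, -0.178]
ft_force: [3.4, 0.9, -1.2]
width: 24.1
```

```bash
python3 arc.py 99 10 12 50 116 n; python3 - <<'E'
from h import *
im=ctrl.get_image("side")[:,:,::-1].copy()
cv2.imwrite("pics/s13.png",cv2.resize(im[140:340,210:410],None,fx=3,fy=3,interpolation=cv2.INTER_CUBIC))
E
```

```text
bowl-frame [ -9.3  49.7 115.1] ang 101.0 r 50.5 w 24.1 F [ 3.4  0.9 -1.2]
[[-0.8, -0.0, -0.4], [-1.5, -0.0, -0.9], [-2.1, -0.0, -1.6], [-2.5, -0.0, -2.3], [-2.9, -0.0, -3.1], [-3.1, -0.0, -3.9], [-3.1, -0.0, -4.8], [-3.0, -0.0, -5.7], [-2.8, -0.0, -6.5], [-2.4, -0.0, -7.3], [-1.8, -0.0, -8.0], [-1.2, -0.0, -8.6]]
```

View pics/s13.png

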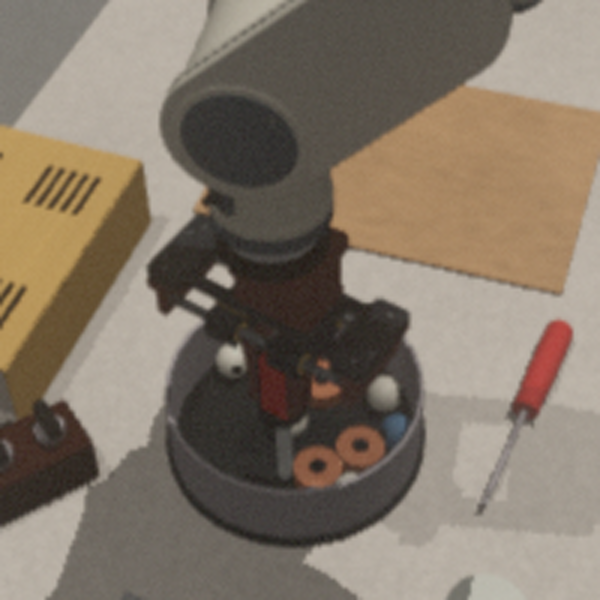

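Request:
carry_out(delta_pos=[[-0.8, 0, -0.4], [-1.5, 0, -0.9], [-2.1, 0, -1.6], [-2.5, 0, -2.3], [-2.9, 0, -3.1], [-3.1, 0, -3.9], [-3.1, 0, -4.8], [-3.0, 0, -5.7], [-2.8, 0, -6.5], [-2.4, 0, -7.3], [-1.8, 0, -8.0], [-1.2, 0, -8.6]], rotation=[[0, 0, 0], [0, 0, 0], [0, 0, 0], [0, 0, 0], [0, 0, 0], [0, 0, 0], [0, 0, 0], [0, 0, 0], [0, 0, 0], [0, 0, 0], [0, 0, 0], [0, 0, 0]])

```text
t: 27.5
ee_pos: [501.1, 5.6, 115.0]
orientation: [-1.563, 0.179, -0.178]
ft_force: [-0.0, -0.1, -0.9]
width: 23.4
```

```bash
python3 arc.py 219 10 12 50 116 n; python3 - <<'E'
from h import *
im=ctrl.get_image("scene")[:,:,::-1].copy()
cv2.imwrite("pics/s14.png",cv2.resize(im[140:320,230:410],None,fx=3,fy=3,interpolation=cv2.INTER_CUBIC))
E
```

```text
bowl-frame [-38.9 -32.8 115. ] ang -140.0 r 50.9 w 23.4 F [-0.  -0.1 -0.9]
[[0.7, -0.0, -0.5], [1.5, -0.0, -0.8], [2.4, -0.0, -1.0], [3.3, -0.0, -1.1], [4.1, -0.0, -0.9], [5.0, -0.0, -0.7], [5.7, -0.0, -0.3], [6.4, -0.0, 0.2], [7.0, -0.0, 0.9], [7.5, -0.0, 1.6], [7.8, -0.0, 2.4], [8.0, -0.0, 3.2]]
```

View pics/s14.png

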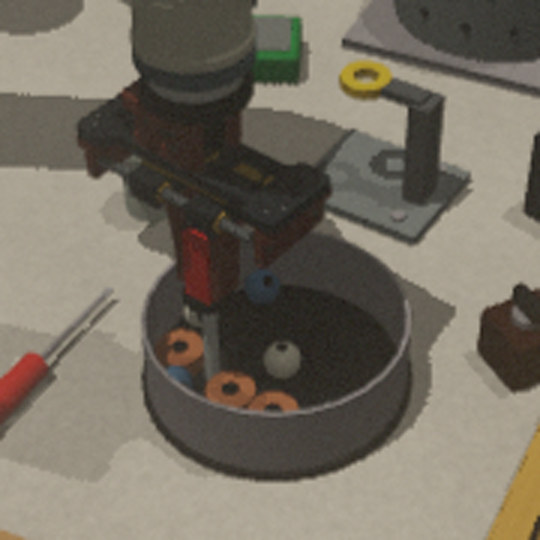

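Stirring is going well: the rod is upright and the discs are being pushed along ahead of it.

Request:
carry_out(delta_pos=[[0.7, 0, -0.5], [1.5, 0, -0.8], [2.4, 0, -1.0], [3.3, 0, -1.1], [4.1, 0, -0.9], [5.0, 0, -0.7], [5.7, 0, -0.3], [6.4, 0, 0.2], [7.0, 0, 0.9], [7.5, 0, 1.6], [7.8, 0, 2.4], [8.0, 0, 3.2]], rotation=[[0, 0, 0], [0, 0, 0], [0, 0, 0], [0, 0, 0], [0, 0, 0], [0, 0, 0], [0, 0, 0], [0, 0, 0], [0, 0, 0], [0, 0, 0], [0, 0, 0], [0, 0, 0]])

```text
t: 28.55
ee_pos: [586.4, 20.7, 115.0]
orientation: [-1.563, 0.178, -0.178]
ft_force: [0.2, -0.0, -1.8]
width: 23.8
```

```bash
python3 arc.py -21 10 12 50 116 n; python3 - <<'E'
from h import *
im=ctrl.get_image("scene")[:,:,::-1].copy()
cv2.imwrite("pics/s15.png",cv2.resize(im[140:320,230:410],None,fx=3,fy=3,interpolation=cv2.INTER_CUBIC))
E
```

```text
bowl-frame [ 46.4 -17.7 115. ] ang -21.0 r 49.7 w 23.8 F [ 0.2 -0.  -1.8]
[[0.0, -0.0, 0.9], [-0.1, -0.0, 1.7], [-0.3, -0.0, 2.6], [-0.7, -0.0, 3.3], [-1.2, -0.0, 4.0], [-1.9, -0.0, 4.6], [-2.6, -0.0, 5.1], [-3.4, -0.0, 5.5], [-4.3, -0.0, 5.6], [-5.1, -0.0, 5.7], [-6.0, -0.0, 5.6], [-6.8, -0.0, 5.3]]
```

View pics/s15.png

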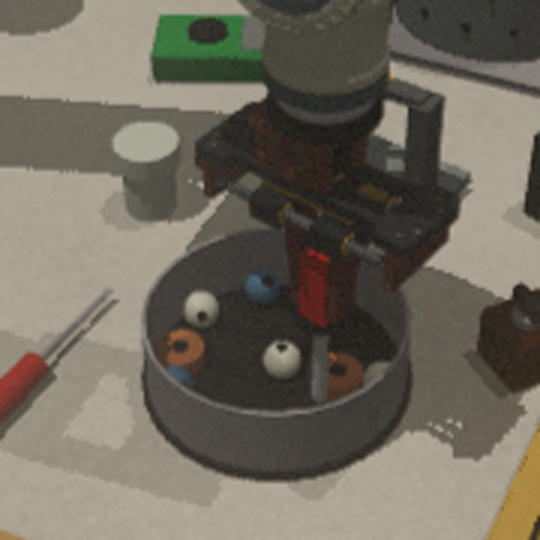

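That's one turn, with the tracking within 1 mm. Now the second.

Request:
carry_out(delta_pos=[[0, 0, 0.9], [-0.1, 0, 1.7], [-0.3, 0, 2.6], [-0.7, 0, 3.3], [-1.2, 0, 4.0], [-1.9, 0, 4.6], [-2.6, 0, 5.1], [-3.4, 0, 5.5], [-4.3, 0, 5.6], [-5.1, 0, 5.7], [-6.0, 0, 5.6], [-6.8, 0, 5.3]], rotation=[[0, 0, 0], [0, 0, 0], [0, 0, 0], [0, 0, 0], [0, 0, 0], [0, 0, 0], [0, 0, 0], [0, 0, 0], [0, 0, 0], [0, 0, 0], [0, 0, 0], [0, 0, 0]])

```text
t: 29.6
ee_pos: [530.4, 86.9, 115.1]
orientation: [-1.563, 0.178, -0.178]
ft_force: [-0.2, 0.3, -1.1]
width: 23.9
```

Request:
carry_out(delta_pos=[[-0.8, 0, -0.4], [-1.5, 0, -0.9], [-2.1, 0, -1.6], [-2.5, 0, -2.3], [-2.9, 0, -3.1], [-3.1, 0, -3.9], [-3.1, 0, -4.8], [-3.0, 0, -5.7], [-2.8, 0, -6.5], [-2.4, 0, -7.3], [-1.8, 0, -8.0], [-1.2, 0, -8.6]], rotation=[[0, 0, 0], [0, 0, 0], [0, 0, 0], [0, 0, 0], [0, 0, 0], [0, 0, 0], [0, 0, 0], [0, 0, 0], [0, 0, 0], [0, 0, 0], [0, 0, 0], [0, 0, 0]])

```text
t: 30.6
ee_pos: [501.2, 4.6, 115.1]
orientation: [-1.563, 0.178, -0.179]
ft_force: [0.9, -0.2, -1.0]
width: 23.7
```

```bash
python3 arc.py 219 10 12 50 116 n; python3 - <<'E'
from h import *
im=ctrl.get_image("scene")[:,:,::-1].copy()
cv2.imwrite("pics/s16.png",cv2.resize(im[140:320,230:410],None,fx=3,fy=3,interpolation=cv2.INTER_CUBIC))
E
```

```text
bowl-frame [-38.8 -33.8 115.1] ang -139.0 r 51.5 w 23.7 F [ 0.9 -0.2 -1. ]
[[0.7, 0.0, -0.5], [1.5, 0.0, -0.8], [2.4, 0.0, -1.0], [3.3, 0.0, -1.1], [4.1, 0.0, -0.9], [5.0, 0.0, -0.7], [5.7, 0.0, -0.3], [6.4, 0.0, 0.2], [7.0, 0.0, 0.9], [7.5, 0.0, 1.6], [7.8, 0.0, 2.4], [8.0, 0.0, 3.2]]
```

View pics/s16.png

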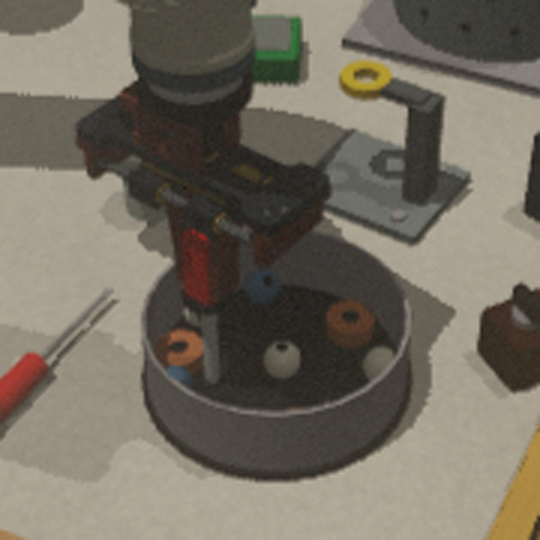

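Request:
carry_out(delta_pos=[[0.7, 0, -0.5], [1.5, 0, -0.8], [2.4, 0, -1.0], [3.3, 0, -1.1], [4.1, 0, -0.9], [5.0, 0, -0.7], [5.7, 0, -0.3], [6.4, 0, 0.2], [7.0, 0, 0.9], [7.5, 0, 1.6], [7.8, 0, 2.4], [8.0, 0, 3.2]], rotation=[[0, 0, 0], [0, 0, 0], [0, 0, 0], [0, 0, 0], [0, 0, 0], [0, 0, 0], [0, 0, 0], [0, 0, 0], [0, 0, 0], [0, 0, 0], [0, 0, 0], [0, 0, 0]])

```text
t: 31.65
ee_pos: [586.2, 19.8, 115.0]
orientation: [-1.563, 0.178, -0.178]
ft_force: [-0.1, 0.6, -0.9]
width: 23.7
```

Request:
carry_out(delta_pos=[[0, 0, 0.9], [-0.1, 0, 1.7], [-0.3, 0, 2.6], [-0.7, 0, 3.3], [-1.2, 0, 4.0], [-1.9, 0, 4.6], [-2.6, 0, 5.1], [-3.4, 0, 5.5], [-4.3, 0, 5.6], [-5.1, 0, 5.7], [-6.0, 0, 5.6], [-6.8, 0, 5.3]], rotation=[[0, 0, 0], [0, 0, 0], [0, 0, 0], [0, 0, 0], [0, 0, 0], [0, 0, 0], [0, 0, 0], [0, 0, 0], [0, 0, 0], [0, 0, 0], [0, 0, 0], [0, 0, 0]])

```text
t: 32.65
ee_pos: [530.2, 85.9, 115.1]
orientation: [-1.563, 0.178, -0.178]
ft_force: [0.4, 0.4, -1.5]
width: 24.0
```

Request:
carry_out(delta_pos=[[-0.8, 0, -0.4], [-1.5, 0, -0.9], [-2.1, 0, -1.6], [-2.5, 0, -2.3], [-2.9, 0, -3.1], [-3.1, 0, -3.9], [-3.1, 0, -4.8], [-3.0, 0, -5.7], [-2.8, 0, -6.5], [-2.4, 0, -7.3], [-1.8, 0, -8.0], [-1.2, 0, -8.6]], rotation=[[0, 0, 0], [0, 0, 0], [0, 0, 0], [0, 0, 0], [0, 0, 0], [0, 0, 0], [0, 0, 0], [0, 0, 0], [0, 0, 0], [0, 0, 0], [0, 0, 0], [0, 0, 0]])

```text
t: 33.65
ee_pos: [500.8, 3.6, 115.1]
orientation: [-1.564, 0.178, -0.179]
ft_force: [0.6, 1.3, -1.0]
width: 23.7
```

Request:
carry_out(delta_pos=[[0.7, 0, -0.5], [1.5, 0, -0.8], [2.4, 0, -1.0], [3.3, 0, -1.1], [4.1, 0, -0.9], [5.0, 0, -0.7], [5.7, 0, -0.3], [6.4, 0, 0.2], [7.0, 0, 0.9], [7.5, 0, 1.6], [7.8, 0, 2.4], [8.0, 0, 3.2]], rotation=[[0, 0, 0], [0, 0, 0], [0, 0, 0], [0, 0, 0], [0, 0, 0], [0, 0, 0], [0, 0, 0], [0, 0, 0], [0, 0, 0], [0, 0, 0], [0, 0, 0], [0, 0, 0]])

```text
t: 34.65
ee_pos: [585.9, 18.8, 115.0]
orientation: [-1.563, 0.178, -0.178]
ft_force: [0.5, -0.1, -1.3]
width: 23.7
```

```bash
python3 arc.py -21 10 12 50 116 n; python3 - <<'E'
from h import *
im=ctrl.get_image("scene")[:,:,::-1].copy()
cv2.imwrite("pics/s17.png",cv2.resize(im[140:320,230:410],None,fx=3,fy=3,interpolation=cv2.INTER_CUBIC))
E
```

```text
bowl-frame [ 45.9 -19.6 115. ] ang -23.0 r 49.9 w 23.7 F [ 0.5 -0.1 -1.3]
[[0.0, 0.0, 0.9], [-0.1, 0.0, 1.7], [-0.3, 0.0, 2.6], [-0.7, 0.0, 3.3], [-1.2, 0.0, 4.0], [-1.9, 0.0, 4.6], [-2.6, 0.0, 5.1], [-3.4, 0.0, 5.5], [-4.3, 0.0, 5.6], [-5.1, 0.0, 5.7], [-6.0, 0.0, 5.6], [-6.8, 0.0, 5.3]]
```

View pics/s17.png

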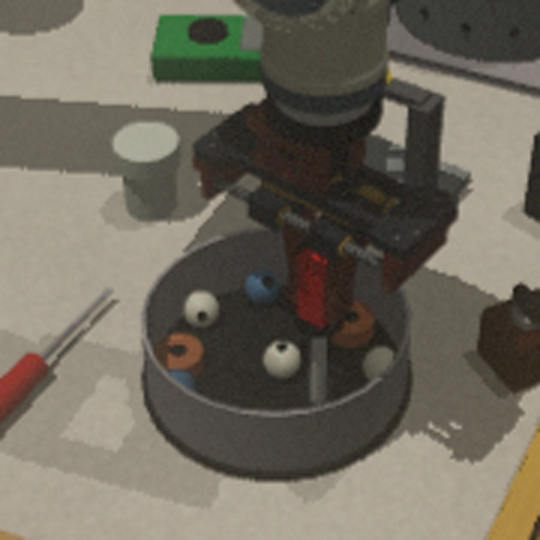

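Three turns are done by the measured angle, -22° to -22°. I'll overrun by about 40° and then lift straight up.

Request:
carry_out(delta_pos=[[0, 0, 0.9], [-0.1, 0, 1.7], [-0.3, 0, 2.6], [-0.7, 0, 3.3], [-0.7, 0, 3.2], [-0.7, -0.5, 3.2], [-0.7, -2, 3.2], [-0.7, -4.5, 3.2], [-0.7, -7.5, 3.2], [-0.7, -10.5, 3.2], [-0.7, -12.5, 3.2], [-0.7, -13.5, 3.2]], rotation=[[0, 0, 0], [0, 0, 0], [0, 0, 0], [0, 0, 0], [0, 0, 0], [0, 0, 0], [0, 0, 0], [0, 0, 0], [0, 0, 0], [0, 0, 0], [0, 0, 0], [0, 0, 0]])

```text
t: 35.7
ee_pos: [587.1, 50.3, 253.7]
orientation: [-1.563, 0.175, -0.182]
ft_force: [0.2, -0.3, -1.2]
width: 24.1
```

Request:
carry_out(delta_pos=[[0, 0, 0], [0, -1.5, 0], [0, -2.5, 0], [0, -2.5, 0], [0, -2.5, 0]], rotation=[[0, 0, 0], [0, 0, 0], [0, 0, 0], [0, 0, 0], [0, 0, 0]])

```text
t: 36.12
ee_pos: [585.7, 50.5, 274.5]
orientation: [-1.564, 0.179, -0.178]
ft_force: [0.2, 0.3, -0.8]
width: 23.7
```

```bash
python3 - <<'E'
from h import *
im=ctrl.get_image("scene")[:,:,::-1].copy();im2=ctrl.get_image("side")[:,:,::-1].copy()
cv2.imwrite("pics/s18.png",np.hstack([cv2.resize(im[100:310,225:415],None,fx=2.1,fy=2.8,interpolation=cv2.INTER_CUBIC),cv2.resize(im2[120:330,210:400],None,fx=2.1,fy=2.8,interpolation=cv2.INTER_CUBIC)]))
print(ctrl.get_obs()['width']);go(505.3,297,265,-13)
p=tool()[0]
# tip check
for n in("scene","side"): print(n,"tip exp",proj(n,p-[0,0,104]))
E
```

```text
23.82582195499183
at [585.2  50.5 273.8] az -13.0 d(cm) [-13.33   0.89  22.21] rot [ 0.001 -0.    -0.002] rows>= 6.2
scene tip exp (np.float64(343.15688865878803), np.float64(213.35090948911136))
side tip exp (np.float64(285.95251762303263), np.float64(238.439953689497))
```

View pics/s18.png

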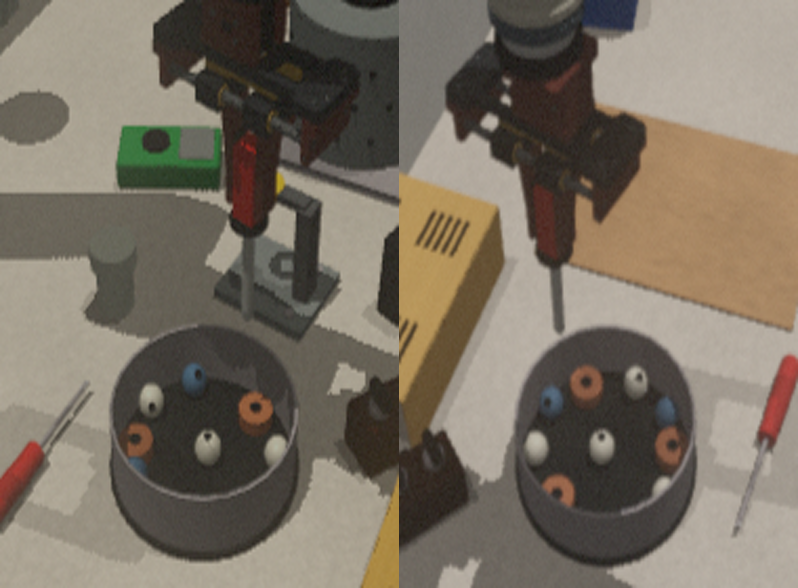

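The tip is where expected: scene (343,214), side (286,238). The rod hasn't twisted, and all three discs plus six beads are visible, with the seventh behind the near wall. Next I'll return to the eyelet.

Request:
carry_out(delta_pos=[[-0.7, 0, 1.1], [-2, 0, 3.3], [-3.9, 0, 6.5], [-5.8, 0, 9.7], [-7.8, 0.3, 13], [-9.7, 0.5, 16.2], [-11.4, 0.7, 19], [-12.6, 0.9, 21], [-13.2, 0.9, 22], [-13.3, 0.9, 22.2], [-13.3, 0.9, 22.2], [-13.3, 0.9, 22.2]], rotation=[[0, 0, 0], [0, 0, 0], [0, 0, 0], [0, 0, 0], [0, 0, 0], [0, 0, 0], [0, 0, 0], [0, 0, 0], [0, 0, 0], [0, 0, 0], [0, 0, 0], [0, 0, 0]])

```text
t: 37.22
ee_pos: [506.4, 296.0, 265.9]
orientation: [-1.564, 0.179, -0.178]
ft_force: [0.1, -0.6, -1.7]
width: 23.8
```

```bash
python3 - <<'E'
from h import *
go(505.3,297,228,-13)
E
```

```text
at [506.4 296.  265.9] az -13.0 d(cm) [-0.13  3.79  0.07] rot [ 0.001 -0.001 -0.   ] rows>= 0.9
```

Request:
carry_out(delta_pos=[[-0.1, 1, 0.1], [-0.1, 2.4, 0.1], [-0.1, 3.4, 0.1], [-0.1, 3.8, 0.1], [-0.1, 3.8, 0.1], [-0.1, 3.8, 0.1]], rotation=[[0, 0, 0], [0, 0, 0], [0, 0, 0], [0, 0, 0], [0, 0, 0], [0, 0, 0]])

```text
t: 37.72
ee_pos: [505.6, 297.7, 227.8]
orientation: [-1.564, 0.179, -0.178]
ft_force: [0.3, 0.7, -1.0]
width: 23.7
```

```bash
python3 - <<'E'
from h import *
im=ctrl.get_image("scene")[:,:,::-1].copy();im2=ctrl.get_image("side")[:,:,::-1].copy()
cv2.imwrite("pics/s19.png",np.hstack([cv2.resize(im[100:210,310:390],None,fx=5,fy=5,interpolation=cv2.INTER_CUBIC),cv2.resize(im2[285:395,235:315],None,fx=5,fy=5,interpolation=cv2.INTER_CUBIC)]))
go(505.3,297,134,-13)
E
```

```text
at [505.9 298.1 228.6] az -13.0 d(cm) [-0.04  9.46 -0.13] rot [-0.001 -0.     0.001] rows>= 2.3
```

View pics/s19.png

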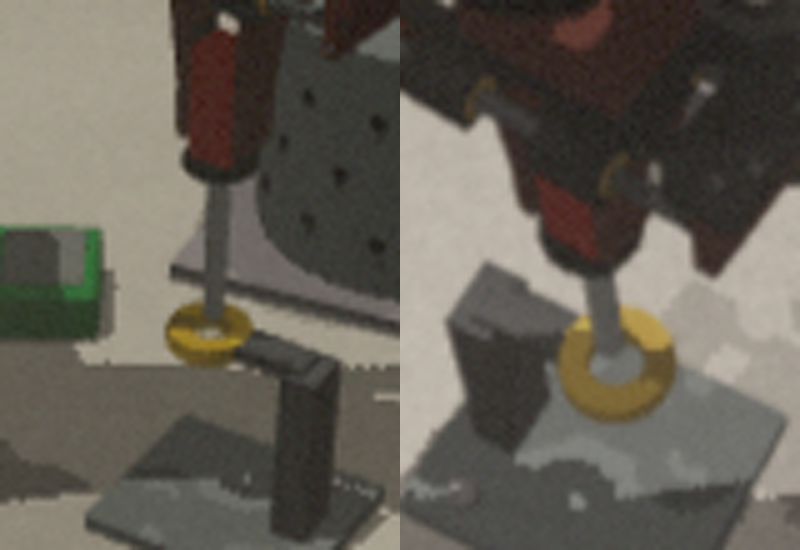

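The tip is over the bore in both views. I'll push down, with a 1 mm correction.

Request:
carry_out(delta_pos=[[0, 0, -0.1], [0, 0.5, -0.1], [0, 1.2, -0.1], [0, 2.2, -0.1], [0, 3.2, -0.1], [0, 4.4, -0.1], [0, 5.6, -0.1], [0, 6.8, -0.1], [0, 7.6, -0.1], [0, 8.3, -0.1], [0, 8.6, -0.1], [0, 8.6, -0.1]], rotation=[[0, 0, 0], [0, 0, 0], [0, 0, 0], [0, 0, 0], [0, 0, 0], [0, 0, 0], [0, 0, 0], [0, 0, 0], [0, 0, 0], [0, 0, 0], [0, 0, 0], [0, 0, 0]])

```text
t: 38.82
ee_pos: [504.9, 296.9, 141.2]
orientation: [-1.564, 0.179, -0.177]
ft_force: [0.1, -0.7, -1.1]
width: 24.3
```

```bash
python3 - <<'E'
from h import *
go(505.3,297,134,-13);o=ctrl.get_obs();print(o['ft_force'],o['moment'],o['width'])
E
```

```text
at [504.9 296.9 141.2] az -13.0 d(cm) [0.04 0.72 0.02] rot [ 0.001 -0.    -0.001] rows>= 0.2
[ 0.05684537 -0.68703488 -1.08052275] [-0.06045449  0.06901298 -0.01152137] 24.26227377031491
```

Down the last 7 mm, plus a slight press.

Request:
carry_out(delta_pos=[[0, 0.2, 0], [0, 0.4, 0], [0, 0.6, 0], [0, 0.7, 0], [0, 0.8, 0], [0, 0.8, 0], [0, 0.8, 0]], rotation=[[0, 0, 0], [0, 0, 0], [0, 0, 0], [0, 0, 0], [0, 0, 0], [0, 0, 0], [0, 0, 0]])

```text
t: 39.4
ee_pos: [505.2, 297.1, 134.1]
orientation: [-1.563, 0.178, -0.178]
ft_force: [0.5, 0.4, -0.8]
width: 23.8
```

Request:
carry_out(delta_pos=[[0, 0, 0], [0, 0, 0], [0, 0, 0], [0, 0, 0], [0, 0, 0], [0, 0, 0], [0, 0, 0], [0, 0, 0], [0, 0, 0], [0, 0, 0], [0, 0, 0], [0, 0, 0]], rotation=[[0, 0, 0], [0, 0, 0], [0, 0, 0], [0, 0, 0], [0, 0, 0], [0, 0, 0], [0, 0, 0], [0, 0, 0], [0, 0, 0], [0, 0, 0], [0, 0, 0], [0, 0, 0]], hand=0)

```text
t: 40.4
ee_pos: [505.2, 297.1, 134.1]
orientation: [-1.563, 0.178, -0.178]
ft_force: [0.1, 0.1, -0.2]
width: 88.1
```

Request:
carry_out(delta_pos=[[0, -1, 0], [0, -3, 0], [0, -6, 0], [0, -9, 0], [0, -12, 0], [0, -14.5, -1.5], [0, -15.5, -4], [0, -16, -7], [0, -16, -10], [0, -16, -12], [0, -16, -12], [0, -16, -12]], rotation=[[0, 0, 0], [0, 0, 0], [0, 0, 0], [0, 0, 0], [0, 0, 0], [0, 0, 0], [0, 0, 0], [0, 0, 0], [0, 0, 0], [0, 0, 0], [0, 0, 0], [0, 0, 0]])

```text
t: 41.4
ee_pos: [478.3, 179.7, 295.0]
orientation: [-1.562, 0.179, -0.181]
ft_force: [-0.2, 0.6, -0.3]
width: 87.9
```

```bash
python3 - <<'E'
from h import *
o=ctrl.get_obs();np.save("w20.npy",np.r_[o['ee_pos'],o['orientation']])
w=ctrl.get_image("wrist")[:,:,::-1].copy();cv2.imwrite("pics/w20.png",w)
im=ctrl.get_image("scene")[:,:,::-1].copy();im2=ctrl.get_image("side")[:,:,::-1].copy()
cv2.imwrite("pics/c20.png",im)
print(blobs(im,(0,130,60),(6,255,255)),proj("scene",(505.9,296.6,186)))
cv2.imwrite("pics/s20.png",np.hstack([cv2.resize(im[120:300,260:390],None,fx=3,fy=3,interpolation=cv2.INTER_CUBIC),cv2.resize(im2[220:400,235:365],None,fx=3,fy=3,interpolation=cv2.INTER_CUBIC)]))
E
```

```text
[(np.int32(190), (np.float64(352.4), np.float64(151.2)), (np.int32(347), np.int32(140), np.int32(12), np.int32(25))), (np.int32(341), (np.float64(228.2), np.float64(273.6)), (np.int32(212), np.int32(258), np.int32(33), np.int32(32)))] (np.float64(354.10643124569054), np.float64(142.40180759119454))
```

View pics/s20.png

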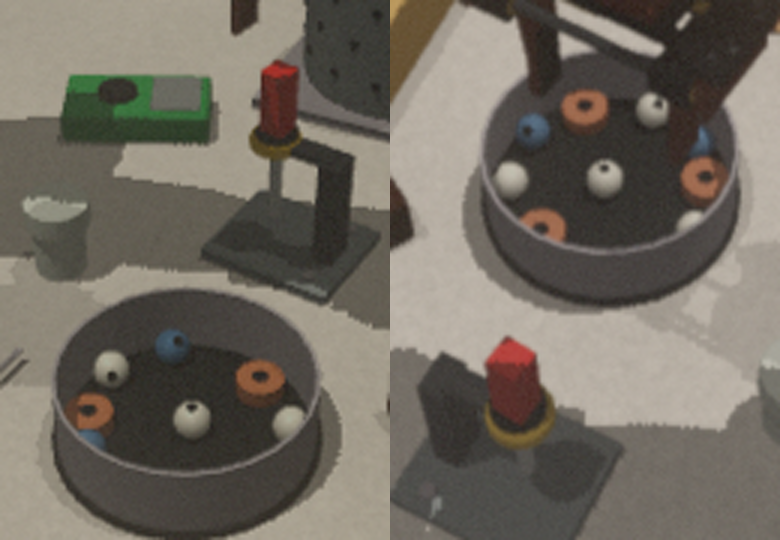

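View pics/w20.png

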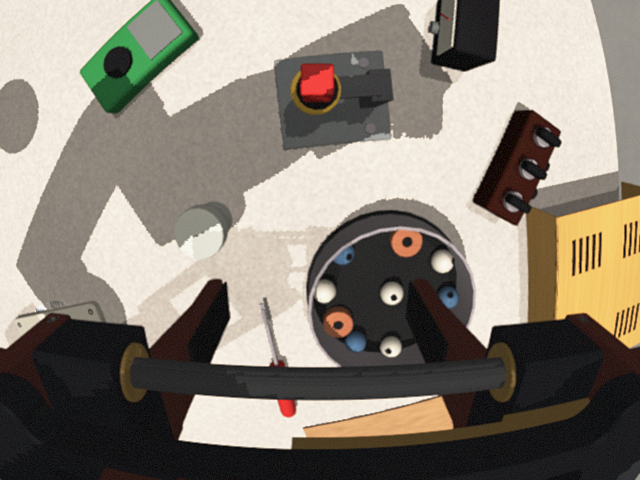

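View pics/c20.png

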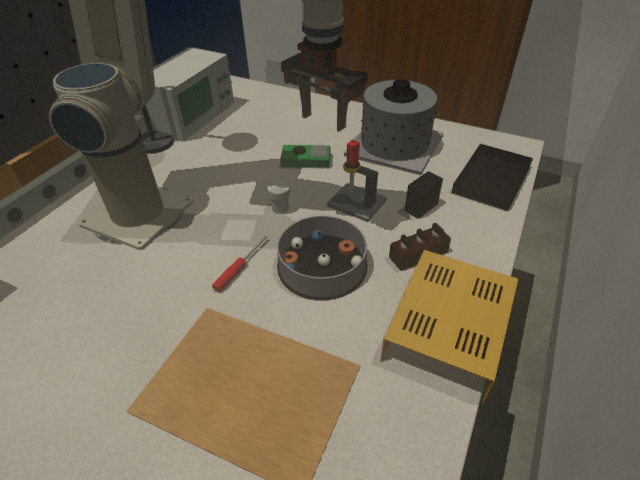

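The handle top is back at its original pixels: scene (353,143), side (276,340.5). The wrist view shows all 7 beads in the bowl, and the side view shows all 3 discs. The bystanders haven't moved, so I'm handing in.

Request:
carry_out(delta_pos=[[0, 0, 0], [0, 0, 0], [0, 0, 0], [0, 0, 0], [0, 0, 0], [0, 0, 0]], rotation=[[0, 0, 0], [0, 0, 0], [0, 0, 0], [0, 0, 0], [0, 0, 0], [0, 0, 0]])

```text
t: 42.05
ee_pos: [478.2, 180.3, 294.0]
orientation: [-1.564, 0.178, -0.178]
ft_force: [0.7, -0.1, 0.6]
width: 88.1
```

```bash
python3 -c "
from workcell import ctrl
print(ctrl.close_job())"
```

```text
the job is handed in; nothing more can be done
None
```

The job is handed in at 42 s of the 210 s allowed; the hand-in reports no verdict.

- **Discs:** three were on the cardboard, and all three went into the bowl.
- **Stirring:** I made just over three anticlockwise turns at a radius of about 50 mm. The tip was about 5 mm above the floor by calculation from the arm's position. The largest force reading between moves was about 3.4 N, and the rod did not twist in the grip.
- **Rod:** it went back through the eyelet to its original height, within 0.1 mm by the arm reading. It was then released and the arm moved clear.

The last pictures show all three discs and all seven beads in the bowl. The top of the handle is within a pixel of where it started in both fixed views, so it looks upright and seated, and the other things on the bench look unmoved.

Two things I did not confirm directly. I did not measure the rod's tilt separately. The push on a disc in the first quarter turn was judged from the pictures, which show the disc carried along ahead of the rod. No check failed. The wrist camera placed the discs 2–3 mm further out in x than the fixed cameras did; I mostly followed the wrist reading, and every grasp held.

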